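# Lids on the tea canisters in the gift case

## Robot

A 6-joint arm with a two-finger parallel gripper is mounted at the origin on the work surface. World frame = base frame: x ahead of the robot, y to its left, z up, the work surface at z = 0. Lengths are in m, angles in rad, forces in N, time in s.
With the tool pointing down it reaches from about 0.375 to 0.9 m from the base axis. Payload 3.1 kg.
Tool frame: the origin (TCP) lies midway between the tips of the shut fingers; the grasp point (between the pads) lies 19 mm behind it (manip.grip_point_offset is the distance from the TCP to the grasp point, in m); z points along the fingers, y is the line along which they close (so a half turn about z gives the same grasp; the last joint's range is limited). The gripper opens to 85 mm and grips with 20 to 120 N. Pads are 22 mm wide; open, the fingers measure 114 mm over their backs; the gripper's body (76 mm by 85 mm) begins 54 mm behind the grasp point. The pads swing forward as they close: fully open they stand 13 mm farther back than shut.
Start: joints at [-1.327, 0.527, 1.433, -0, 1.181, -0.178], TCP at [0.256, -0.57, 0.231] pointing down, gripper open.
Joint ranges: [-3.08, 3.08], [-0.75, 2.2], [0.22, 2.44], [-1.43, 4.57], [0, 2.65], [-2.85, 2.85]. Speed limits (rad/s): [2.79, 2.79, 3.14, 3.14, 3.14, 3.14].

## Interface

Orientations are given as a unit quaternion [w, x, y, z].
In Python, from bench import status, eyes, manip gives the robot as it stands.
- The arm moves only by the tool jog_arm, never from a script. Its argument "moves" is a list of rows, each a list of 7 numbers: the shift along the world's x, y, z in mm, then the turn, a rotation vector about the world's x, y, z in rad, then the opening, from 0 (shut) to 1 (fully open). A call has exactly 10 rows; each row shifts and turns the commanded pose from where the row before left it; what a row does not reach is not made up. A row lasts 1/10 s, in which the tool goes at most 50 mm and 8.59 degrees, less where a joint would pass 70% of its speed; a pose out of reach is approached as far as the arm can. A call with a gripper value outside its range is refused whole. The fingers move at their own pace and stop on an object; "newtons" is the grip in N (left out, the last holds). Time passes only in rows, so rows that do not move let the fingers close, or fill a call up. It gives the time, the measured TCP pose, the force, the opening and the grip force at its end, in the units of the state.
- status.get_obs(): the state, without advancing time (a new reading comes with each control period).
- eyes.get_image(name): name is "side" or "top" or "wrist"; returns a dict with "color" (420x560x3 uint8, blue, green, red), "mtx" (3x3 intrinsics, pixels), "world_from_camera" (4x4, takes a point from camera to world coordinates); the wrist camera has in their place "hand_eye" (4x4, takes a point from camera to tool coordinates, whose origin is the TCP and whose axes are the flange's). Camera axes: x right, y up, looking along -z (the intrinsics and any distortion apply to the point x, -y, -z); pixel columns grow to the right and rows downward; lengths in m; the calibration is good to about 2 mm. A picture is of the moment at which its call begins: read the wrist's pose just before it. There is no depth.
- manip.finish_job(): hands the job in; it is judged then, once.
The state is a dict: "time_s": time; "q": joint angles; "dq": joint speeds; "joint_torque": joint torques, N m; "tcp_pos": TCP position; "eef_rot": TCP orientation; "contact_force": force on the tool from outside, world axes, zero at the start; "ft_torque": the same for the moment, N m; "opening": opening from 0.0 (shut) to 1.0 (fully open); "finger_force": force on a finger pad.
Only numpy, scipy, OpenCV 4.12 (cv2) and the standard library are available. Lean on these libraries where they do the work, as an engineer would, in place of code of your own. Each camera call takes 0.05 s, during which the arm holds its last target. There are 200 camera calls.

## Task

Lift the hinged lid of the wooden gift case on the left fully open, until it leans back on its stop, and leave it open. Then put the three wooden lids that belong to the canisters inside (large round, small round, square) each on its own canister, pushed fully home and lying flat, with the canisters left standing in the case. Leave the odd, largest lid where it is and do not knock over or shift the other things on the bench.

Things in the scene. Friction and masses are not known exactly. Their poses are not given: they have to be found in the camera images.
- case_lid (a joint): hinged lid of the wooden gift case, rad: 0 closed, grows as it opens, 1.85 resting on its stop (leaning back past upright). The lid falls shut unless carried past upright (about 1.55), after that it falls onto its stop. Lid board 160 x 365 mm, 10 mm thick.
- case_lid_handle (a point): middle of the brass bar handle's bar (about 10 mm thick, 100 mm long, parallel to the hinge) on top of the case lid; the bar stands 35 mm off the lid face. Axes fixed to the lid: closed, x points from the front of the case to the hinge, y along the hinge, z up.
- case_lid_hinge (a point): middle of the case lid's hinge line, at the top of the case's rear wall; same axes as the lid. Opening turns the lid about its +y axis, front edge up and back.
- case: fixed dark wooden gift case, 160 mm (x, front to back) by 365 mm (y) by 130 mm tall, walls 8 mm, standing on the left of the bench. Origin: centre of its underside; the front with the lid's free edge is at -x, the hinge at +x. Inside are three bays in a row along y (centres y = -115, 0, 115 mm, 30 mm high dividers), one canister in each, in any order; inner floor at z = 8 mm.
- big_can: large round canister in the case, 82 mm outer, 72 mm inner diameter. White ceramic, 70 mm tall, walls 5 mm, open at the top (mouth at z = 70 mm), loose. Origin: centre of its underside, z up.
- big_can_mouth (a point): centre of the large round canister's mouth
- small_can: small round canister in the case, 62 mm outer, 52 mm inner diameter. White ceramic, 70 mm tall, walls 5 mm, open at the top (mouth at z = 70 mm), loose. Origin: centre of its underside, z up.
- small_can_mouth (a point): centre of the small round canister's mouth
- square_can: square canister in the case, 80 mm outer, 70 mm inner width, sides along x and y. White ceramic, 70 mm tall, walls 5 mm, open at the top (mouth at z = 70 mm), loose. Origin: centre of its underside, z up.
- square_can_mouth (a point): centre of the square canister's mouth
- rack: fixed slatted wooden rack, 240 mm wide (y), 130 mm long slope, rising towards +x by 30 degrees, with a lip at its low edge; surface 22 to 88 mm high. Origin: on the bench under its centre. The large round lid and the square lid lie side by side on it, handles up, so these lids are tilted by 30 degrees.
- big_lid: lid of the large round canister, lying on the sloping rack. Wood: an 8 mm deep chamfered plug, 66 mm in diameter; on it a plate 6 mm thick, 82 mm in diameter; on that an upright bar handle 14 mm thick (y), 45 mm long (x), 30 mm tall. Origin: centre of the plug's underside, z out of the handle; plate underside at z = 8, handle top at z = 44 mm.
- square_lid: lid of the square canister, lying on the sloping rack. Wood: an 8 mm deep chamfered plug, 64 mm square; on it a plate 6 mm thick, 80 mm square, sides along x and y; on that an upright bar handle 14 mm thick (y), 45 mm long (x), 30 mm tall. Origin: centre of the plug's underside, z out of the handle; plate underside at z = 8, handle top at z = 44 mm.
- small_lid: lid of the small round canister, lying flat on the bench. Wood: an 8 mm deep chamfered plug, 46 mm in diameter; on it a plate 6 mm thick, 62 mm in diameter; on that an upright bar handle 14 mm thick (y), 45 mm long (x), 30 mm tall. Origin: centre of the plug's underside, z out of the handle; plate underside at z = 8, handle top at z = 44 mm.
- odd_lid: odd lid that fits none of the canisters, 110 mm in diameter, otherwise like the other lids, lying flat on the bench; to be left alone. Origin: centre of its underside.
- big_lid_seat (a point): centre of the plate's underside of the large round lid, 8 mm above its origin; lies at the canister's mouth centre when seated
- small_lid_seat (a point): centre of the plate's underside of the small round lid, 8 mm above its origin; lies at the canister's mouth centre when seated
- square_lid_seat (a point): centre of the plate's underside of the square lid, 8 mm above its origin; lies at the canister's mouth centre when seated
- cup: bystander: white open cup, 66 mm wide, 58 mm tall. Origin: centre of its underside
- jar: bystander: tall glass jar with wooden cap, 72 mm wide, 150 mm tall. Origin: centre of its underside
- brush: bystander: hand brush lying down, 150 mm long. Origin: under its middle
- can: bystander: plain metal can, 60 mm wide, 100 mm tall. Origin: centre of its underside
- spray: bystander: white bottle with red cap, 64 mm wide, 190 mm tall. Origin: centre of its underside

How it is judged:
On the way:
1. the case lid is open and leaning on its stop (value of joint case_lid above 1.72 rad), for 0.2 s.
At the end, for the whole second after the job is handed in: The case lid is open on its stop (joint above 1.72 rad). Each of the three lids sits on its own canister: plate within 2.5 mm of the rim, centred within 6 mm, level within 0.05 rad, at rest; the canisters stand upright (0.05 rad) on the case floor (value of joint case_lid above 1.72 rad and horizontal distance between big_lid_seat and big_can_mouth below 0.006 m and z of big_lid_seat in the frame of big_can below 0.0725 m and angle between each of big_lid, big_can, small_lid, small_can, square_lid, square_can's own z axis and vertical below 0.05 rad and height (world z) of each of big_can, small_can, square_can below 0.02 m and linear speed of each of big_lid, small_lid, square_lid below 0.02 m/s and horizontal distance between each of big_can, small_can, square_can and case below 0.15 m and horizontal distance between small_lid_seat and small_can_mouth below 0.006 m and z of small_lid_seat in the frame of small_can below 0.0725 m and horizontal distance between square_lid_seat and square_can_mouth below 0.006 m and z of square_lid_seat in the frame of square_can below 0.0725 m); the robot touches nothing.
It fails at once if the odd lid is shifted by more than 40 mm (distance of odd_lid from where it was at the start of the episode above 0.04 m).
It fails at once if a bystander is shifted by more than 40 mm or knocked over (distance of any of cup, jar, brush, can, spray from where it was at the start of the episode above 0.04 m or angle between any of cup, jar, can, spray's own z axis and vertical above 0.5 rad).
It also fails if it takes over 72 s, if anything falls off the work surface, if the arm or the gripper's body presses on something with over 40 N, if the wrist force passes 120 N, or if a joint passes its speed limit or range.

## Working session

There is one attempt and no reset: what is moved stays moved. The work goes in short steps, Python scripts to look and compute and a tool call to move; the robot and the scene stay as the last step left them, time stands still between calls to the robot, and variables do not carry over. Pictures are saved under pics/ and viewed, at most 10 in all, crops included, and the job is handed in when it is done.

Besides the shell and the picture viewer there is one more tool, called after ">>>" by a JSON object that holds its "api" and its "payload", one argument or row to a line. jog_arm: Moves the arm, as the interface text tells. Its arguments: {"type":"object","properties":{"moves":{"type":"array"},"newtons":{"type":"number"}},"required":["moves"]}

```bash
mkdir -p pics; ls
python3 - <<'E'
from bench import status, eyes, manip
import cv2,numpy as np
np.set_printoptions(precision=4,suppress=True)
s=status.get_obs();print(s['time_s'],s['tcp_pos'],s['eef_rot'],s['opening'],manip.grip_point_offset)
for n in('side','top'):
    d=eyes.get_image(n);cv2.imwrite(f'pics/{n}0.png',d['color']);print(n,d['mtx'],d['world_from_camera'],[k for k in d])
    np.savez(f'{n}.npz',**{k:d[k] for k in('mtx','world_from_camera','color')})
d=eyes.get_image('wrist');print(d['hand_eye'],d['mtx'],list(d))
E
```

```text
pics
0.0 [ 0.2557 -0.5695  0.2303] [-0.0011  0.9778  0.2093 -0.    ] 0.997347954366729 0.0187
side [[402.8048   0.     279.5504]
 [  0.     402.8048 212.3147]
 [  0.       0.       1.    ]] [[-0.7849  0.4017 -0.4718  0.1576]
 [-0.6194 -0.4893  0.6139  0.5578]
 [ 0.0158  0.7741  0.6329  0.7074]
 [ 0.      0.      0.      1.    ]] ['color', 'mtx', 'world_from_camera']
top [[420.1357   0.     279.671 ]
 [  0.     420.1357 209.5842]
 [  0.       0.       1.    ]] [[-0.015   0.9967 -0.08    0.4952]
 [-0.9997 -0.0163 -0.0156 -0.025 ]
 [-0.0169  0.0797  0.9967  1.1134]
 [ 0.      0.      0.      1.    ]] ['color', 'mtx', 'world_from_camera']
[[-0.0006  0.9533  0.3022  0.0775]
 [ 1.      0.0006  0.0001 -0.0005]
 [-0.0001  0.3022 -0.9533 -0.1419]
 [ 0.      0.      0.      1.    ]] [[359.1661   0.     275.9399]
 [  0.     359.1661 208.9765]
 [  0.       0.       1.    ]] ['color', 'mtx', 'hand_eye']
```

View pics/top0.png

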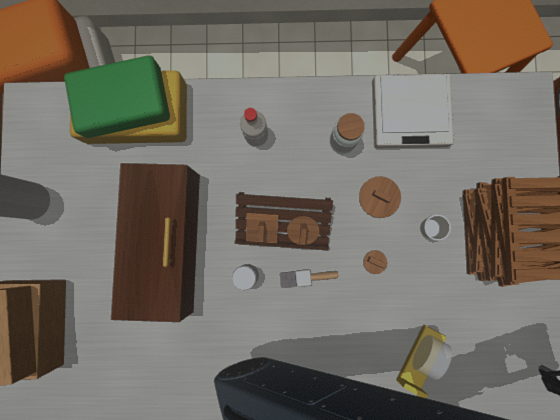

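View pics/side0.png

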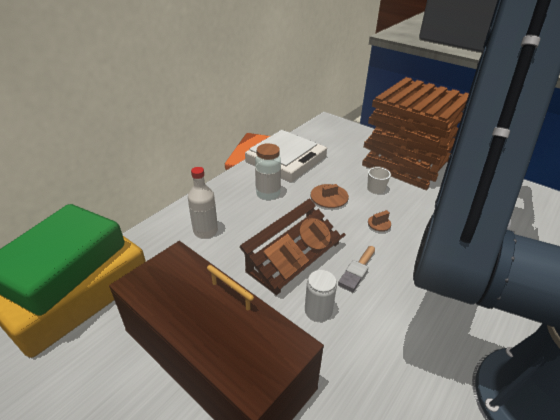

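The top view has image up = world +x and left = +y. It shows:
- The case at cols 113–200, rows 164–321, with its hinge on the left (+y) and the brass handle at (168,242).
- The rack at (283,222), carrying the square lid at (262,228) and the big round lid at (303,231).
- The small lid at (375,262) and the odd lid at (380,197).

The side view agrees, with the case's top corners near (180,249), (320,348), (258,413) and (113,287).

```bash
cat > h.py <<'E'
import numpy as np,cv2
from scipy.spatial.transform import Rotation as R
np.set_printoptions(precision=4,suppress=True)
def load(n):
    d=np.load(n+'.npz');return {k:d[k] for k in d}
def rays(d,px,T=None):
    T=d['world_from_camera'] if T is None else T
    p=np.atleast_2d(np.asarray(px,float));K=d['mtx']
    v=np.c_[(p[:,0]-K[0,2])/K[0,0],-(p[:,1]-K[1,2])/K[1,1],-np.ones(len(p))]
    return T[:3,3],v@T[:3,:3].T
def plane(d,px,z,T=None):
    o,v=rays(d,px,T);return o+v*((z-o[2])/v[:,2])[:,None]
def tri(o1,v1,o2,v2):
    v1=v1/np.linalg.norm(v1);v2=v2/np.linalg.norm(v2)
    A=np.c_[v1,-v2];s=np.linalg.lstsq(A,o2-o1,rcond=None)[0]
    a,b=o1+s[0]*v1,o2+s[1]*v2;return (a+b)/2,np.linalg.norm(a-b)
def tcpT(s):
    w,x,y,z=s['eef_rot'];T=np.eye(4);T[:3,:3]=R.from_quat([x,y,z,w]).as_matrix();T[:3,3]=s['tcp_pos'];return T
def snap(n,f=None):
    from bench import status,eyes
    s=status.get_obs();d=eyes.get_image(n)
    if n=='wrist': d['world_from_camera']=tcpT(s)@d['hand_eye']
    if f: cv2.imwrite(f'pics/{f}.png',d['color']);np.savez(f+'.npz',**{k:d[k] for k in('mtx','world_from_camera','color')})
    return d
def blobs(m,amin=60):
    return sorted([c for c in cv2.findContours(m.astype(np.uint8),cv2.RETR_EXTERNAL,cv2.CHAIN_APPROX_NONE)[0] if cv2.contourArea(c)>amin],key=cv2.contourArea,reverse=True)
E
python3 - <<'E'
from h import *
D={n:load(n) for n in('top','side')}
out={}
for n,roi in(('top',(100,150,210,330)),('side',(100,230,330,420))):
    d=D[n];hsv=cv2.cvtColor(d['color'],cv2.COLOR_BGR2HSV)
    r=np.zeros(hsv.shape[:2],bool);r[roi[1]:roi[3],roi[0]:roi[2]]=1
    m=cv2.inRange(hsv,(15,110,90),(35,255,255))>0
    c=blobs(m&r,30)
    print(n,'handle',[cv2.minAreaRect(k) for k in c[:3]])
    out[n]=c
    w=(cv2.inRange(hsv,(0,60,10),(15,255,130))>0)&r
    w=cv2.morphologyEx((w|(m&r)).astype(np.uint8),cv2.MORPH_CLOSE,np.ones((7,7)))
    k=blobs(w,500)[0];print('case',cv2.approxPolyDP(cv2.convexHull(k),3,True)[:,0].tolist())
    print('vals', [d['color'][y,x].tolist() for x,y in ([(150,200),(192,200),(168,240)] if n=='top' else [(200,330),(290,380),(230,285)])])
E
```

```text
top handle [((165.86740112304688, 241.51934814453125), (4.940530300140381, 49.195068359375), 3.012787342071533)]
case [[121, 163], [186, 165], [198, 177], [192, 311], [179, 321], [111, 318]]
vals [[32, 45, 68], [32, 36, 42], [48, 87, 110]]
side handle [((114.25822448730469, 273.59796142578125), (31.876522064208984, 71.95364379882812), 37.47617721557617), ((228.85324096679688, 286.3736877441406), (59.44375228881836, 15.362138748168945), 37.14668655395508)]
case [[123, 236], [181, 242], [323, 345], [316, 389], [293, 419], [212, 419], [100, 308], [100, 266]]
vals [[26, 40, 70], [33, 47, 76], [62, 119, 158]]
```

Run:
```python
import cv2,numpy as np
a=cv2.imread('pics/top0.png')[155:330,100:220];b=cv2.imread('pics/side0.png')[235:420,100:330]
a=cv2.resize(a,None,fx=3.2,fy=3.2,interpolation=cv2.INTER_CUBIC);b=cv2.resize(b,None,fx=1.75,fy=1.75,interpolation=cv2.INTER_CUBIC)
h=max(len(a),len(b));f=lambda i:cv2.copyMakeBorder(i,0,h-len(i),0,0,0)
cv2.imwrite('pics/m1.png',np.hstack([f(a),f(b)])); print(a.shape,b.shape)
```

```text
(560, 384, 3) (324, 402, 3)
```

View pics/m1.png

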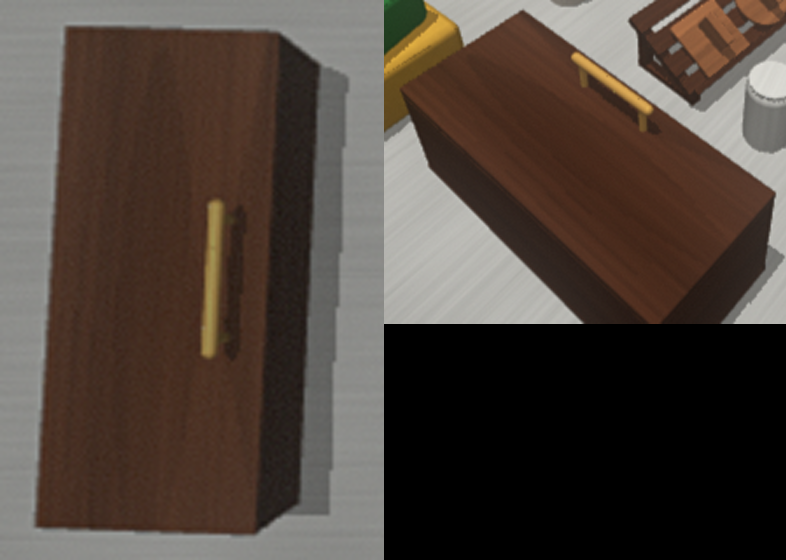

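The crop shows a round brass bar running parallel to the front edge of the lid. In original pixels its ends are top (167.5,217.5) and (165,266.6), and side (209,267.6) and (252,298). Lid corners in the top view are (120.6,163.4), (186.9,165.3), (180,321.9) and (111.6,319.4).

Run:
```python
from h import *
t,s=load('top'),load('side')
P={'h_far':((167.5,217.5),(209.1,267.6)),'h_near':((165,266.6),(252,297.9)),'ff':((186.9,165.3),(179.4,241.9)),'bf':((120.6,163.4),(110.9,287)),'fn':((180,321.9),(322.9,345.3)),'bn':((111.6,319.4),(257.7,420))}
for k,(a,b) in P.items():
    o,v=rays(t,a);o2,v2=rays(s,b);print(k,*tri(o,v[0],o2,v2[0]))
```

```text
h_far [0.5566 0.2423 0.1734] 0.0006658465581819318
h_near [0.4485 0.2469 0.1778] 0.002497334238342259
ff [0.6825 0.2082 0.1358] 0.0007206965730414027
bf [0.6892 0.3653 0.1351] 0.0017908418588087546
fn [0.3203 0.2232 0.1371] 0.0026765396876043137
bn [0.3267 0.3783 0.1413] 0.0015590687063923353
```

>>> {"api": "jog_arm", "payload": {
  "moves": [
    [24, 40, 11, 0, 0, -0.058, 1],
    [24, 40, 11, 0, 0, -0.058, 1],
    [24, 40, 11, 0, 0, -0.058, 1],
    [24, 40, 11, 0, 0, -0.058, 1],
    [24, 40, 11, 0, 0, -0.058, 1],
    [24, 40, 11, 0, 0, -0.058, 1],
    [24, 40, 11, 0, 0, -0.058, 1],
    [24, 40, 11, 0, 0, -0.058, 1],
    [0, 40, 0, 0, 0, 0, 1],
    [0, 20, 0, 0, 0, 0, 1]
  ]
}}

```text
time_s: 1.15
tcp_pos: [0.4478, -0.1867, 0.3194]
eef_rot: [-0.001, 1.0, -0.02, -0.0]
contact_force: [0.1, -0.2, 0.0]
opening: 0.999
finger_force: 0.0
```

Run:
```python
from h import *
snap('wrist','w1')
```

>>> {"api": "jog_arm", "payload": {
  "moves": [
    [0, 20, 0, 0, 0, 0, 1],
    [0, 30, 0, 0, 0, 0, 1],
    [0, 30, 0, 0, 0, 0, 1],
    [0, 30, 0, 0, 0, 0, 1],
    [0, 30, 0, 0, 0, 0, 1],
    [0, 30, 0, 0, 0, 0, 1],
    [0, 20, 0, 0, 0, 0, 1],
    [0, 10, 0, 0, 0, 0, 1],
    [0, 0, 0, 0, 0, 0, 1],
    [0, 0, 0, 0, 0, 0, 1]
  ]
}}

```text
time_s: 2.2
tcp_pos: [0.4481, 0.0091, 0.3193]
eef_rot: [0.0, 1.0, -0.021, 0.0]
contact_force: [1.5, -0.0, 0.2]
opening: 1.0
finger_force: 0.0
```

Run:
```python
from h import *
a=snap('wrist','w2');b=load('w1')
cv2.imwrite('pics/m2.png',np.vstack([cv2.resize(b['color'],(400,300),interpolation=3),cv2.resize(a['color'],(400,300),interpolation=3)]).reshape(600,400,3))
print(a['world_from_camera'],b['world_from_camera'])
```

```text
[[-0.0428  0.9524  0.3019  0.5254]
 [-0.9991 -0.041  -0.0124  0.0064]
 [ 0.0005 -0.3021  0.9533  0.4611]
 [ 0.      0.      0.      1.    ]] [[-0.0396  0.9524  0.3024  0.5251]
 [-0.9992 -0.0373 -0.0135 -0.1894]
 [-0.0016 -0.3027  0.9531  0.4613]
 [ 0.      0.      0.      1.    ]]
```

View pics/m2.png

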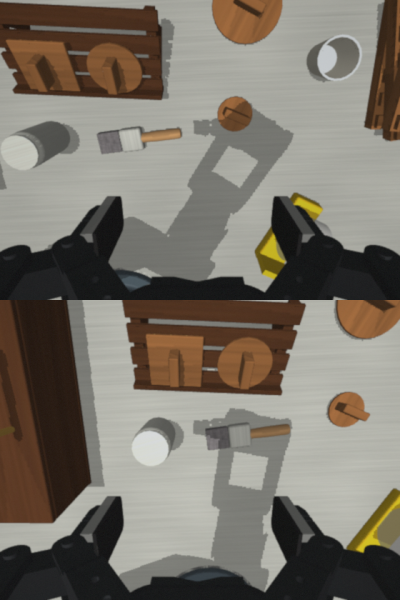

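Both wrist frames show the rack with the square lid and the round lid, handles running up the slope. In full-frame pixels they are w2 (245,84) and (343,88), w1 (62,91) and (160,95). The small lid is at w2 (487,154) and w1 (329,158). I'll zoom in to pick out the handle tops.

Run:
```python
from h import *
a,b=load('w1')['color'],load('w2')['color']
def c(i,x,y):
    r=i[max(0,y-44):y+54,x-44:x+44];return cv2.resize(r,(264,294),interpolation=3)
cv2.imwrite('pics/m3.png',np.vstack([np.hstack([c(a,62,91),c(a,160,95),c(a,329,158)]),np.hstack([c(b,245,84),c(b,343,88),c(b,487,154)])]))
```

```text
(no output)
```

View pics/m3.png

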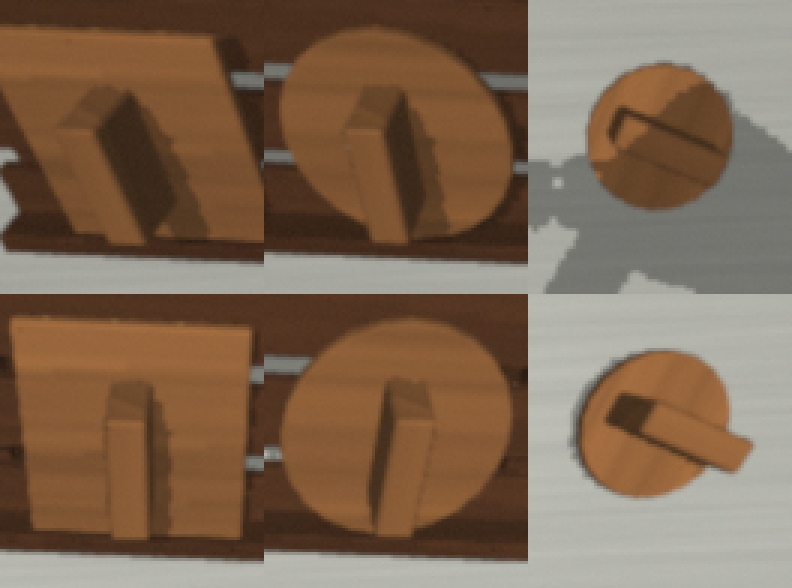

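Run:
```python
from h import *
A,B=load('w1'),load('w2')
def px(t,org): return np.array(t,float)/3+np.array(org)
def run(nm,ta,ca,ya,tb,cb,yb,xo):
    pa=px(np.array(ta)-[xo,0],(ca[0]-44,max(0,ca[1]-44)));pb=px(np.array(tb)-[xo,294],(cb[0]-44,max(0,cb[1]-44)))
    oa,va=rays(A,pa);ob,vb=rays(B,pb)
    r=[tri(oa,x,ob,y) for x,y in zip(va,vb)]
    P=np.array([q for q,_ in r]);print(nm,P,[f'{e:.4f}' for _,e in r],'mean',P.mean(0))
    ax=(P[0]+P[1]-P[2]-P[3])/2 if nm!='small' else (P[1]+P[2]-P[0]-P[3])/2
    print(' axis',ax,np.linalg.norm(ax),'yaw',np.arctan2(ax[1],ax[0]),'pitch',np.arctan2(ax[2],np.hypot(*ax[:2])))
run('square',[(58,125),(95,128),(146,243),(108,240)],(62,91),0,[(107,420),(150,420),(150,538),(110,538)],(245,84),0,0)
run('round',[(345,128),(380,128),(408,242),(375,240)],(160,95),0,[(392,418),(433,418),(412,536),(377,536)],(343,88),0,264)
run('small',[(629,117),(730,155),(718,190),(614,152)],(329,158),0,[(655,398),(752,445),(738,473),(640,432)],(487,154),0,528)
for nm,d,(x,y) in(('w1',A,(329,158)),('w2',B,(487,154))):
    hsv=cv2.cvtColor(d['color'],cv2.COLOR_BGR2HSV);m=np.zeros(hsv.shape[:2],bool);m[y-35:y+35,x-38:x+38]=1
    m&=(cv2.inRange(hsv,(3,110,30),(20,255,255))>0)
    c=blobs(m)[0];(cx,cy),(w,h),_=cv2.minAreaRect(c);print(nm,cx,cy,w,h,plane(d,[(cx,cy)],.012))
```

```text
square [[0.5397 0.0437 0.0918]
 [0.5385 0.0296 0.0957]
 [0.5005 0.0334 0.074 ]
 [0.5014 0.0476 0.0724]] ['0.0010', '0.0002', '0.0003', '0.0012'] mean [0.52   0.0386 0.0835]
 axis [ 0.0381 -0.0039  0.0205] 0.04347520675031863 yaw -0.10086791393075246 pitch 0.49111323552999026
round [[ 0.5316 -0.0583  0.0906]
 [ 0.5311 -0.0709  0.0941]
 [ 0.4926 -0.0688  0.0737]
 [ 0.4933 -0.0567  0.0723]] ['0.0003', '0.0002', '0.0002', '0.0009'] mean [ 0.5122 -0.0637  0.0827]
 axis [ 0.0384 -0.0019  0.0194] 0.043014703788426215 yaw -0.04863115271749616 pitch 0.4671984006602728
small [[ 0.4588 -0.2365  0.0377]
 [ 0.4406 -0.2763  0.0389]
 [ 0.4285 -0.2714  0.0408]
 [ 0.4462 -0.2301  0.0418]] ['0.0017', '0.0018', '0.0011', '0.0022'] mean [ 0.4435 -0.2536  0.0398]
 axis [-0.0179 -0.0406  0.0001] 0.04436669662438638 yaw -1.9868264672395417 pitch 0.0023066292665593845
w1 328.5 159.0 46.0 47.0 [[ 0.4458 -0.2517  0.012 ]]
w2 485.35003662109375 152.5500030517578 45.53679656982422 54.07494354248047 [[ 0.4458 -0.2525  0.012 ]]
```

Square handle top is at (.520,.039,.083), the round one at (.512,-.064,.083), both pitched about 28–30°. The small lid is at (.446,-.252), handle top at about .040, handle yaw -1.99. I'll open the case lid first.

>>> {"api": "jog_arm", "payload": {
  "moves": [
    [10, 46, 0, 0, 0, 0, 1],
    [10, 46, 0, 0, 0, 0, 1],
    [10, 46, 0, 0, 0, 0, 1],
    [10, 46, 0, 0, 0, 0, 1],
    [10, 40, -20, 0, 0, 0, 1],
    [5, 11, -40, 0, 0, 0, 1],
    [0, 0, -40, 0, 0, 0, 1],
    [0, 0, -40, 0, 0, 0, 1],
    [0, 0, -22, 0, 0, 0, 0.6],
    [0, 0, 0, 0, 0, 0, 0]
  ],
  "newtons": 50
}}

```text
time_s: 3.25
tcp_pos: [0.501, 0.2431, 0.1537]
eef_rot: [0.001, 1.0, -0.022, -0.004]
contact_force: [-0.6, 0.0, 0.3]
opening: 0.695
finger_force: 0.0
```

>>> {"api": "jog_arm", "payload": {
  "moves": [
    [0, 0, 0, 0, 0, 0, 0],
    [0, 0, 0, 0, 0, 0, 0],
    [0, 0, 0, 0, 0, 0, 0],
    [0, 0, 0, 0, 0, 0, 0],
    [0, 0, 0, 0, 0, 0, 0],
    [0, 0, 0, 0, 0, 0, 0],
    [0, 0, 0, 0, 0, 0, 0],
    [0, 0, 5, 0, 0, 0, 0],
    [0, 0, 5, 0, 0, 0, 0],
    [0, 0, 0, 0, 0, 0, 0]
  ],
  "newtons": 50
}}

```text
time_s: 4.25
tcp_pos: [0.5044, 0.2478, 0.1677]
eef_rot: [-0.003, 1.0, -0.022, 0.002]
contact_force: [4.1, 9.2, -7.6]
opening: 0.105
finger_force: 48.7
```

Run:
```python
from h import *
Rr,al=.1347,.340;th=np.linspace(.08,1.68,21);f=.45
def tcp(t,ps): return np.array([-Rr*np.cos(al+t)-.0187*np.sin(ps),Rr*np.sin(al+t)-.0187*np.cos(ps)])
P=np.array([tcp(t,f*(t-.08)) for t in th])*1000
d=np.diff(P,axis=0);print(np.c_[.04*d[:,0],d].round(1).tolist(), f*np.diff(th)[0])
```

```text
[[0.2, 4.1, 9.7], [0.2, 4.9, 9.3], [0.2, 5.6, 8.8], [0.3, 6.3, 8.3], [0.3, 6.9, 7.8], [0.3, 7.5, 7.2], [0.3, 8.0, 6.5], [0.3, 8.5, 5.8], [0.4, 9.0, 5.1], [0.4, 9.3, 4.3], [0.4, 9.6, 3.5], [0.4, 9.9, 2.7], [0.4, 10.0, 1.9], [0.4, 10.2, 1.1], [0.4, 10.2, 0.2], [0.4, 10.2, -0.6], [0.4, 10.1, -1.4], [0.4, 9.9, -2.3], [0.4, 9.7, -3.1], [0.4, 9.4, -3.9]] 0.03599999999999999
```

>>> {"api": "jog_arm", "payload": {
  "moves": [
    [0.2, 4, 9.7, -0.036, 0, 0, 0],
    [0.2, 5, 9.3, -0.036, 0, 0, 0],
    [0.2, 5.6, 8.8, -0.036, 0, 0, 0],
    [0.3, 6.3, 8.3, -0.036, 0, 0, 0],
    [0.3, 7, 7.8, -0.036, 0, 0, 0],
    [0.3, 7.5, 7.2, -0.036, 0, 0, 0],
    [0.3, 8, 6.5, -0.036, 0, 0, 0],
    [0.3, 8.5, 5.8, -0.036, 0, 0, 0],
    [0.4, 9, 5, -0.036, 0, 0, 0],
    [0.4, 9.3, 4.3, -0.036, 0, 0, 0]
  ]
}}

```text
time_s: 5.25
tcp_pos: [0.5075, 0.3124, 0.2424]
eef_rot: [0.183, 0.983, -0.021, 0.006]
contact_force: [3.2, -5.3, 3.7]
opening: 0.103
finger_force: 48.7
```

>>> {"api": "jog_arm", "payload": {
  "moves": [
    [0.4, 9.6, 3.5, -0.036, 0, 0, 0],
    [0.4, 10, 2.7, -0.036, 0, 0, 0],
    [0.4, 10, 2, -0.036, 0, 0, 0],
    [0.4, 10, 1, -0.036, 0, 0, 0],
    [0.4, 10, 0.2, -0.036, 0, 0, 0],
    [0.4, 10, -0.6, -0.036, 0, 0, 0],
    [0.4, 10, -1.4, -0.036, 0, 0, 0],
    [0.4, 10, -2.3, -0.036, 0, 0, 0],
    [0.4, 10, -3, -0.036, 0, 0, 0],
    [0.4, 10, -4, -0.036, 0, 0, 0]
  ]
}}

```text
time_s: 6.25
tcp_pos: [0.5124, 0.4159, 0.2463]
eef_rot: [0.352, 0.936, -0.022, 0.013]
contact_force: [3.2, 3.8, 19.7]
opening: 0.104
finger_force: 53.0
```

>>> {"api": "jog_arm", "payload": {
  "moves": [
    [0, 9, -4, -0.036, 0, 0, 0],
    [0, 8, -5, -0.03, 0, 0, 0],
    [0, 0, 0, 0, 0, 0, 0],
    [0, 0, 0, 0, 0, 0, 0.35],
    [0, 0, 0, 0, 0, 0, 0.5],
    [0, 0, 0, 0, 0, 0, 0.5],
    [0, 0, 0, 0, 0, 0, 0.5],
    [0, 15, 18, 0, 0, 0, 0.5],
    [0, 20, 24, 0, 0, 0, 0.5],
    [0, 15, 35, 0, 0, 0, 0.5]
  ]
}}

```text
time_s: 7.25
tcp_pos: [0.5091, 0.4812, 0.3042]
eef_rot: [0.385, 0.923, -0.019, 0.006]
contact_force: [0.7, -0.7, -0.1]
opening: 0.498
finger_force: 0.0
```

Run:
```python
from h import *
a=snap('top','t2')['color'];b=snap('side','s2')['color']
cv2.imwrite('pics/m4.png',np.hstack([cv2.resize(x,(400,300)) for x in(a,b)]))
```

```text
(no output)
```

View pics/m4.png

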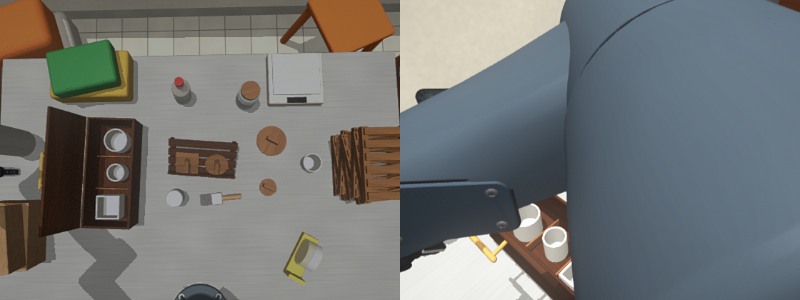

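The case lid is open on its stop, and the top view shows all the canisters. In full-frame pixels the big round one is at (165,196), the small round one at (164,241) and the square one at (151,291). Next I'll go back over the lid and look into the case with the wrist camera.

>>> {"api": "jog_arm", "payload": {
  "moves": [
    [0, 0, 40, 0.08, 0, 0, 0.6],
    [0, -10, 30, 0.11, 0, 0, 0.6],
    [3, -45, 0, 0.12, 0, 0, 0.6],
    [3, -45, 0, 0.12, 0, 0, 0.6],
    [3, -45, 0, 0.12, 0, 0, 0.6],
    [3, -45, 0, 0.12, 0, 0, 0.6],
    [0, -20, -10, 0.12, 0, 0, 0.6],
    [0, 0, -10, 0, 0, 0, 0.6],
    [0, 0, 0, 0, 0, 0, 0.6],
    [0, 0, 0, 0, 0, 0, 0.6]
  ]
}}

```text
time_s: 8.35
tcp_pos: [0.5215, 0.2722, 0.3553]
eef_rot: [-0.002, 1.0, -0.021, -0.001]
contact_force: [-0.7, 0.3, 0.7]
opening: 0.602
finger_force: 0.0
```

Run:
```python
from h import *
w=snap('wrist','w3')
def cans(d,roi,amin):
    hsv=cv2.cvtColor(d['color'],cv2.COLOR_BGR2HSV)
    m=np.zeros(hsv.shape[:2],bool);m[roi[1]:roi[3],roi[0]:roi[2]]=1
    m&=(hsv[...,1]<60)&(hsv[...,2]>60)
    return m
t=load('t2');m=cans(t,(125,170,183,320),100)
for c in blobs(m,150): print('t',cv2.minAreaRect(c),plane(t,[cv2.minAreaRect(c)[0]],.078))
cv2.imwrite('pics/m5.png',np.hstack([cv2.resize(t['color'][165:325,110:205],None,fx=3,fy=3,interpolation=3),cv2.copyMakeBorder(w['color'],60,0,0,0,0)[:480,:510]]))
```

```text
t ((153.5, 289.5), (35.0, 41.0), 90.0) [[0.3871 0.303  0.078 ]]
t ((163.84616088867188, 196.26922607421875), (39.419342041015625, 33.535858154296875), 11.309932708740234) [[0.6163 0.2792 0.078 ]]
t ((164.5, 241.5), (25.0, 31.0), 90.0) [[0.5039 0.2768 0.078 ]]
```

View pics/m5.png

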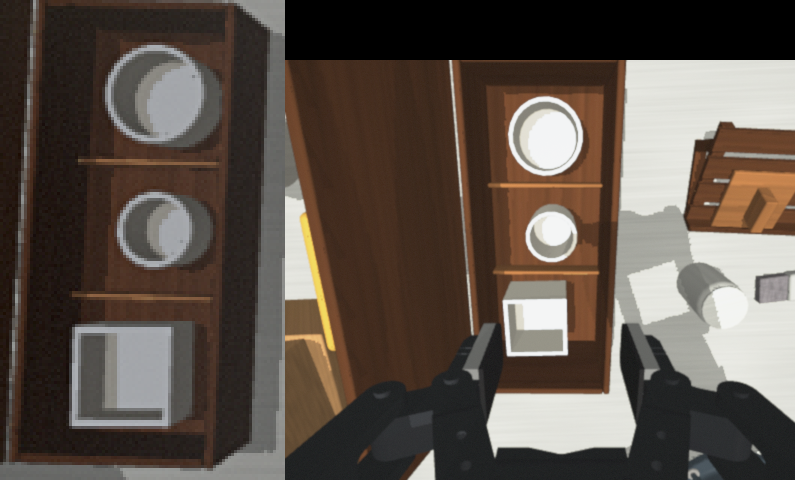

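In the top crop the rims are centred, in full-frame pixels, at big (161.8,196.5), small (161.5,241.7) and square (150.3,290.5). In the wrist frame they are at about (260.5,76), (266.5,176) and (250.5,268). I'll triangulate these.

Run:
```python
from h import *
t,w=load('t2'),load('w3')
for k,a,b in(('big',(161.8,196.5),(260.5,76)),('small',(161.5,241.7),(266.5,176)),('square',(150.3,290.5),(250.5,268))):
    o,v=rays(t,a);o2,v2=rays(w,b);print(k,*tri(o,v[0],o2,v2[0]),plane(t,[a],.078)[0,:2],plane(w,[b],.078)[0,:2])
# square sides, from wrist corners and top corners
print('sq w',plane(w,[(218,240),(283,240),(283,295.5),(218,297)],.078)[:,:2].tolist())
print('sq t',plane(t,[(133.3,273.3),(167,273.3),(166.7,307.3),(133.3,307.7)],.078)[:,:2].tolist())
hsv=cv2.cvtColor(w['color'],cv2.COLOR_BGR2HSV);m=np.zeros(hsv.shape[:2],bool);m[25:305,210:303]=1
m&=(hsv[...,1]<70)&(hsv[...,2]>150)
for c in blobs(m,150):
    e=cv2.minAreaRect(c);print(e, cv2.boundingRect(c),plane(w,[e[0]],.078)[0])
```

```text
big [0.6183 0.2874 0.0668] 0.002406120506711073 [0.6158 0.2843] [0.6189 0.2866]
small [0.5042 0.2866 0.0682] 0.0016850809224171022 [0.5035 0.2842] [0.507  0.2856]
square [0.3842 0.3128 0.0727] 0.0003671655177474754 [0.3848 0.3109] [0.3867 0.3124]
sq w [[0.42742268021387786, 0.3508222588094519], [0.424083918041379, 0.2689787104193954], [0.3446592518084728, 0.2718602458730691], [0.34585774983767253, 0.3582866025752625]]
sq t [[0.4271378425811472, 0.35326614519597865], [0.42598740105608074, 0.2700760970558337], [0.34380827673222936, 0.2702801752128982], [0.34386999254853845, 0.3521904737757005]]
((260.0, 75.5), (79.0, 74.0), 90.0) (223, 36, 75, 80) [0.6194 0.2871 0.078 ]
((249.5, 266.5), (57.0, 65.0), 90.0) (217, 238, 66, 58) [0.3889 0.3135 0.078 ]
((265.84613037109375, 176.2307586669922), (52.14181900024414, 51.587120056152344), 33.6900634765625) (240, 146, 52, 56) [0.5068 0.2864 0.078 ]
```

Run:
```python
from h import *
t,w=load('top'),load('w2')
a=(244.5,273);b=(211,207)
o,v=rays(t,a);o2,v2=rays(w,b);print(tri(o,v[0],o2,v2[0]),plane(t,[a],.1))
```

```text
(array([0.4278, 0.0727, 0.1372]), np.float64(0.0019743740822735696)) [[0.4256 0.0774 0.1   ]]
```

>>> {"api": "jog_arm", "payload": {
  "moves": [
    [-4, -45, -10, -0.004, -0.105, 0, 0.6],
    [-4, -45, -10, -0.004, -0.105, 0, 0.6],
    [-4, -45, -10, -0.004, -0.105, 0, 0.6],
    [-4, -45, -10, -0.004, -0.105, 0, 0.6],
    [-4, -45, -10, -0.004, -0.105, 0, 0.6],
    [0, -8, -47, 0, 0, -0.025, 0.6],
    [0, 0, -47, 0, 0, -0.025, 0.6],
    [0, 0, -40, 0, 0, 0, 0.6],
    [0, 0, -30, 0, 0, 0, 0.6],
    [0, 0, 0, 0, 0, 0, 0.6]
  ]
}}

```text
time_s: 9.4
tcp_pos: [0.5059, 0.0496, 0.1799]
eef_rot: [-0.004, 0.965, -0.039, 0.259]
contact_force: [-0.6, 0.1, 0.2]
opening: 0.6
finger_force: 0.0
```

Run:
```python
from h import *
from bench import status
s=status.get_obs();print(s['tcp_pos'],tcpT(s)[:3,:3],s['contact_force'])
```

```text
[0.5059 0.0496 0.1799] [[ 0.8623 -0.0735  0.501 ]
 [-0.0779 -0.9969 -0.0121]
 [ 0.5003 -0.0286 -0.8654]] [-0.6322  0.0969  0.2278]
```

>>> {"api": "jog_arm", "payload": {
  "moves": [
    [0, -6, -36, 0, 0, 0, 0.6],
    [1, -5, -36, 0, 0, 0, 0.6],
    [9, 0, -15.6, 0, 0, 0, 0.6],
    [9, 0, -15.6, 0, 0, 0, 0.6],
    [4, 0, -7, 0, 0, 0, 0.6],
    [1.5, 0, -2.6, 0, 0, 0, 0.6],
    [1.5, 0, -2.6, 0, 0, 0, 0.6],
    [0, 0, 0, 0, 0, 0, 0.6],
    [0, 0, 0, 0, 0, 0, 0.6],
    [0, 0, 0, 0, 0, 0, 0.6]
  ]
}}

```text
time_s: 10.4
tcp_pos: [0.5253, 0.0546, 0.1405]
eef_rot: [-0.017, 0.964, -0.035, 0.263]
contact_force: [0.6, -0.4, -0.5]
opening: 0.594
finger_force: 0.0
```

Run:
```python
from h import *
w=snap('wrist','w4')
cv2.imwrite('pics/m6.png',w['color'])
```

```text
(no output)
```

View pics/m6.png

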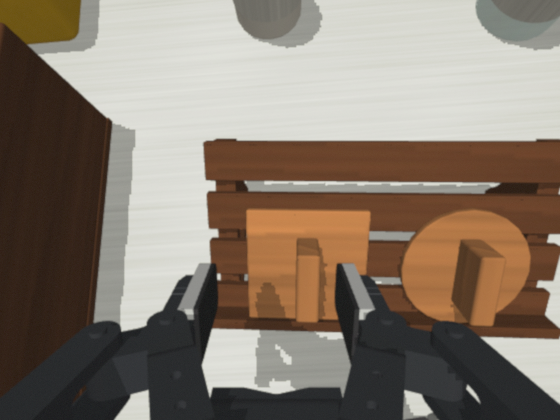

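The handle is centred between the fingers at (308,280), with the round lid at right (468,265). The arm stopped short of its target, so I'll check the joints.

Run:
```python
from bench import status
s=status.get_obs();print(s['q'],s['tcp_pos'],s['eef_rot'])
```

```text
[-0.16425289  0.48435402  2.15745708  1.82089756  0.09961817 -0.31649488] [0.52523074 0.05443922 0.14047637] [-0.01663595  0.96411927 -0.03526786  0.26258991]
```

>>> {"api": "jog_arm", "payload": {
  "moves": [
    [-5, -4, -4, 0, 0, 0, 0.6],
    [-5, -4, -6, 0, 0, 0, 0.6],
    [-5, -4, -6, 0, 0, 0, 0.6],
    [-3, -3, -6, 0, 0, 0, 0.6],
    [0, 0, -6, 0, 0, 0, 0.6],
    [0, 0, -5, 0, 0, 0, 0.6],
    [0, 0, 0, 0, 0, 0, 0.6],
    [0, 0, 0, 0, 0, 0, 0.6],
    [0, 0, 0, 0, 0, 0, 0.6],
    [0, 0, 0, 0, 0, 0, 0.6]
  ]
}}

```text
time_s: 11.45
tcp_pos: [0.507, 0.0391, 0.1073]
eef_rot: [-0.017, 0.964, -0.036, 0.262]
contact_force: [0.4, -0.4, 0.1]
opening: 0.602
finger_force: 0.0
```

```bash
cat > g.py <<'E'
from h import *
from bench import status
import sys
s=status.get_obs();T=tcpT(s);print('q',s['q'],'tcp',T[:3,3],'F',s['contact_force']);print(T[:3,:3])
def goal(pos,yaw,pitch):
    # tool x along yaw, pitched; returns shift mm and world rotvec
    Rg=R.from_euler('ZY',[yaw,-pitch]).as_matrix()@np.diag([1,-1,-1])
    print('shift mm',(np.array(pos)-T[:3,3])*1e3,'rotvec',R.from_matrix(Rg@T[:3,:3].T).as_rotvec(),'toolz',Rg[:,2])
if len(sys.argv)>1: a=list(map(float,sys.argv[1:]));goal(a[:3],a[3],a[4])
E
python3 g.py .532 .0386 .0647 -.09 .5236
```

```text
q [-0.2166  0.5669  2.2302  2.5264  0.2127 -1.0765] tcp [0.507  0.0391 0.1073] F [ 0.3977 -0.4211  0.1204]
[[ 0.8598 -0.06    0.5071]
 [-0.0774 -0.9969  0.0132]
 [ 0.5047 -0.0506 -0.8618]]
shift mm [ 25.0082  -0.5092 -42.5897] rotvec [-0.05    0.01   -0.0297] toolz [ 0.498  -0.0449 -0.866 ]
```

>>> {"api": "jog_arm", "payload": {
  "moves": [
    [5, -0.3, -8.5, -0.017, 0.003, -0.01, 0.6],
    [5, -0.3, -8.5, -0.017, 0.003, -0.01, 0.6],
    [5, -0.3, -8.5, -0.016, 0.003, -0.01, 0.6],
    [5, -0.3, -8.5, 0, 0, 0, 0.6],
    [2.5, -0.2, -4.5, 0, 0, 0, 0.6],
    [1.5, 0, -2.5, 0, 0, 0, 0.6],
    [1, 0, -1.6, 0, 0, 0, 0.6],
    [0, 0, 0, 0, 0, 0, 0.6],
    [0, 0, 0, 0, 0, 0, 0.6],
    [0, 0, 0, 0, 0, 0, 0.6]
  ]
}}

```text
time_s: 12.45
tcp_pos: [0.5317, 0.0376, 0.0646]
eef_rot: [0.012, 0.965, -0.044, 0.259]
contact_force: [-0.1, 0.4, -0.8]
opening: 0.6
finger_force: 0.0
```

```bash
python3 g.py .532 .0386 .0647 -.09 .5236;python3 - <<'E'
from h import *
w=snap('wrist','w5');cv2.imwrite('pics/m7.png',cv2.resize(w['color'][150:400,140:440],(600,500)))
E
```

```text
q [-0.1586  0.6853  2.1757  3.0003  0.2448 -1.4925] tcp [0.5317 0.0376 0.0646] F [-0.1452  0.4199 -0.8381]
[[ 0.8622 -0.0905  0.4983]
 [-0.0785 -0.9959 -0.0452]
 [ 0.5004 -0.0002 -0.8658]]
shift mm [0.2843 0.9935 0.1209] rotvec [-0.0001  0.0005  0.0007] toolz [ 0.498  -0.0449 -0.866 ]
```

View pics/m7.png

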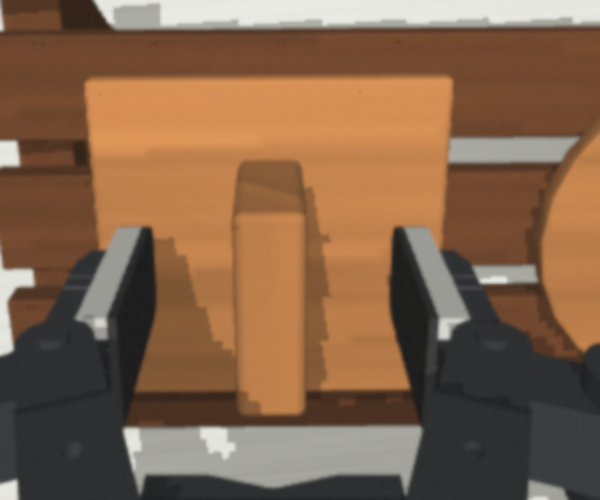

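The handle is parallel to the pads and centred between them. The middle of its top is at full-frame (275,306).

Run:
```python
from h import *
from bench import eyes
d=eyes.get_image('wrist');H=d['hand_eye']
c=lambda x,y:(140+x/2,150+y/2)
for z in(-.020,-.024,-.028): print(z,plane(d,[c(270,313),c(235,313),c(304,313),c(270,212),c(270,415)],z,H)[:,:2].tolist())
print(plane(d,[c(87,78),c(452,78)],.010,H))
```

```text
-0.02 [[-0.001686744816600999, -0.000874369345570359], [-0.0016822732442802607, -0.007703143422400041], [-0.0016910886561365274, 0.005759337253884994], [0.019881052669439882, -0.0008439548913308039], [-0.02571400027408252, -0.000908252075695521]]
-0.024 [[0.000889249123839253, -0.0008609787652284922], [0.0008935742056481316, -0.00746603945042502], [0.000885047590238025, 0.0055554049317898275], [0.02175047686963484, -0.0008315607007707705], [-0.022350863758774, -0.0008937514834556461]]
-0.028 [[0.003465243064279505, -0.0008475881848866254], [0.003469421655576538, -0.007228935478449997], [0.0034611838366125913, 0.0053514726096946606], [0.023619901069829814, -0.0008191665102107371], [-0.01898772724346548, -0.000879250891215771]]
[[ 0.0379 -0.0408  0.01  ]
 [ 0.0378  0.0388  0.01  ]]
```

>>> {"api": "jog_arm", "payload": {
  "moves": [
    [3, -0.3, -5.2, 0, 0, 0, 0.6],
    [0, 0, 0, 0, 0, 0, 0],
    [0, 0, 0, 0, 0, 0, 0],
    [0, 0, 0, 0, 0, 0, 0],
    [0, 0, 0, 0, 0, 0, 0],
    [0, 0, 0, 0, 0, 0, 0],
    [0, 0, 0, 0, 0, 0, 0],
    [-5, 0.4, 8.7, 0, 0, 0, 0],
    [-5, 0.4, 8.7, 0, 0, 0, 0],
    [-10, 0.8, 20, 0, 0, 0, 0]
  ],
  "newtons": 60
}}

```text
time_s: 13.55
tcp_pos: [0.5141, 0.039, 0.0962]
eef_rot: [0.012, 0.965, -0.044, 0.258]
contact_force: [-0.6, 0.3, -0.8]
opening: 0.152
finger_force: 59.1
```

```bash
python3 g.py .386 .312 .2 -.02 0
```

```text
q [-0.1626  0.5961  2.2045  2.943   0.1828 -1.4374] tcp [0.5141 0.039  0.0962] F [-0.6335  0.2702 -0.8488]
[[ 0.8635 -0.0908  0.4961]
 [-0.0789 -0.9959 -0.045 ]
 [ 0.4981 -0.0002 -0.8671]]
shift mm [-128.051   273.0474  103.7705] rotvec [0.0287 0.5208 0.0694] toolz [ 0.  0. -1.]
```

>>> {"api": "jog_arm", "payload": {
  "moves": [
    [-5, 0, 20, 0.003, 0.06, 0.007, 0],
    [-5, 0, 20, 0.003, 0.06, 0.007, 0],
    [-5, 5, 20, 0.003, 0.06, 0.007, 0],
    [-5, 10, 20, 0.003, 0.06, 0.007, 0],
    [-5, 10, 15, 0.003, 0.06, 0.007, 0],
    [-5, 10, 10, 0.003, 0.06, 0.007, 0],
    [-5, 10, 10, 0.003, 0.06, 0.007, 0],
    [-5, 10, 10, 0.003, 0.06, 0.007, 0],
    [-5, 10, 10, 0.003, 0.04, 0.007, 0],
    [-5, 10, 10, 0, 0, 0.007, 0]
  ]
}}

```text
time_s: 14.55
tcp_pos: [0.5064, 0.1042, 0.1364]
eef_rot: [-0.058, 0.975, -0.021, 0.213]
contact_force: [-0.1, -0.2, -0.5]
opening: 0.155
finger_force: 59.1
```

```bash
python3 g.py .386 .312 .2 -.02 0
```

```text
q [-0.1001  0.4713  2.1233  0.8679  0.1923  0.6867] tcp [0.5064 0.1042 0.1364] F [-0.0589 -0.1523 -0.5264]
[[ 0.9085 -0.0165  0.4176]
 [-0.0661 -0.9923  0.1046]
 [ 0.4127 -0.1226 -0.9026]]
shift mm [-120.3687  207.845    63.5864] rotvec [-0.1132  0.4304  0.023 ] toolz [ 0.  0. -1.]
```

>>> {"api": "jog_arm", "payload": {
  "moves": [
    [-6, 0, 15, -0.02, 0.06, 0.003, 0],
    [-6, 0, 20, -0.02, 0.07, 0.003, 0],
    [-6, 0, 20, -0.02, 0.08, 0.004, 0],
    [-6, 0, 20, -0.02, 0.08, 0.004, 0],
    [-16, 30, 0, -0.02, 0.08, 0.004, 0],
    [-16, 35, 0, -0.013, 0.06, 0.004, 0],
    [-16, 35, 0, 0, 0, 0, 0],
    [-16, 35, 0, 0, 0, 0, 0],
    [-16, 35, 0, 0, 0, 0, 0],
    [-16, 35, 0, 0, 0, 0, 0]
  ]
}}

```text
time_s: 15.55
tcp_pos: [0.3916, 0.3179, 0.196]
eef_rot: [-0.023, 0.999, -0.009, 0.031]
contact_force: [0.2, -0.0, -0.5]
opening: 0.153
finger_force: 59.1
```

```bash
python3 g.py .386 .312 .14 -.02 0;  python3 - <<'E'
from h import *
w=snap('wrist','w6');t=snap('top','t6')
H=np.linalg.inv(tcpT(__import__('bench').status.get_obs()))@w['world_from_camera']
cv2.imwrite('pics/m8.png',np.vstack([w['color'][150:400,100:460]]))
E
```

```text
q [0.4522 0.3903 1.8235 0.0169 0.8524 2.0311] tcp [0.3916 0.3179 0.196 ] F [ 0.2468 -0.0265 -0.4568]
[[ 0.9979 -0.0173  0.0623]
 [-0.0201 -0.9988  0.0444]
 [ 0.0614 -0.0456 -0.9971]]
shift mm [ -5.6326  -5.8572 -55.9877] rotvec [-0.0444  0.0624 -0.0013] toolz [ 0.  0. -1.]
```

>>> {"api": "jog_arm", "payload": {
  "moves": [
    [-2, -2, -6, -0.015, 0.021, 0, 0],
    [-2, -2, -10, -0.015, 0.021, 0, 0],
    [-1, -2, -10, -0.014, 0.02, 0, 0],
    [0, 0, -15, 0, 0, 0, 0],
    [0, 0, -15, 0, 0, 0, 0],
    [0, 0, -15, 0, 0, 0, 0],
    [0, 0, -15, 0, 0, 0, 0],
    [0, 0, -5, 0, 0, 0, 0],
    [0, 0, 0, 0, 0, 0, 0],
    [0, 0, 0, 0, 0, 0, 0]
  ]
}}

```text
time_s: 16.65
tcp_pos: [0.3888, 0.3106, 0.1047]
eef_rot: [-0.0, 1.0, -0.01, -0.0]
contact_force: [-0.1, 0.1, -0.5]
opening: 0.153
finger_force: 59.2
```

```bash
python3 g.py .387 .312 .088 -.02 0;  python3 - <<'E'
from h import *
w=snap('wrist','w7');cv2.imwrite('pics/m8.png',w['color'])
from bench import eyes
H=eyes.get_image('wrist')['hand_eye']
# auto: white rim rows/cols around lid
hsv=cv2.cvtColor(w['color'],cv2.COLOR_BGR2HSV)
m=(hsv[...,1]<60)&(hsv[...,2]>110)
mo=cv2.inRange(hsv,(5,120,100),(18,255,255))>0
for c in blobs(mo,800)[:3]: print('wood',cv2.boundingRect(c),cv2.contourArea(c))
for c in blobs(m,100)[:8]: print('white',cv2.boundingRect(c),cv2.contourArea(c))
E
```

```text
q [0.4489 0.5626 1.862  0.0008 0.7169 2.0385] tcp [0.3888 0.3106 0.1047] F [-0.0977  0.1499 -0.4801]
[[ 0.9998 -0.0194 -0.0001]
 [-0.0194 -0.9998  0.0005]
 [-0.0001 -0.0005 -1.    ]]
shift mm [ -1.7715   1.3537 -16.6628] rotvec [-0.0005 -0.0001 -0.0006] toolz [ 0.  0. -1.]
wood (172, 0, 252, 324) 38622.5
wood (51, 0, 64, 349) 5080.0
wood (258, 261, 38, 107) 3616.0
white (496, 133, 64, 287) 9029.5
white (257, 0, 146, 81) 8836.5
white (190, 158, 168, 33) 4771.0
white (41, 0, 61, 355) 2784.0
```

Run:
```python
from h import *
w=load('w7')
hsv=cv2.cvtColor(w['color'],cv2.COLOR_BGR2HSV)
m=(hsv[...,1]<60)&(hsv[...,2]>110)
for r in range(150,200,4):
    c=np.flatnonzero(m[r,150:400])+150
    if len(c): print(r,c.min(),c.max(),len(c),plane(w,[(c.min(),r),(c.max()+1,r)],.078)[:,:2].round(4).tolist(), w['color'][r,274])
```

```text
158 214 334 121 [[0.4384, 0.3394], [0.4373, 0.2824]] [127 141 149]
162 210 338 129 [[0.4366, 0.3414], [0.4353, 0.2805]] [139 151 153]
166 206 342 137 [[0.4347, 0.3435], [0.4334, 0.2785]] [138 151 154]
170 202 346 145 [[0.4328, 0.3455], [0.4314, 0.2766]] [138 151 153]
174 198 350 153 [[0.4309, 0.3476], [0.4295, 0.2746]] [138 151 153]
178 194 353 160 [[0.429, 0.3497], [0.4275, 0.273]] [132 143 145]
182 191 357 167 [[0.4271, 0.3513], [0.4255, 0.271]] [197 214 216]
186 191 356 166 [[0.4251, 0.3515], [0.4235, 0.2714]] [215 227 229]
190 191 356 166 [[0.4231, 0.3517], [0.4215, 0.2713]] [161 178 187]
```

>>> {"api": "jog_arm", "payload": {
  "moves": [
    [0, 0.5, -4, 0, 0, 0, 0],
    [0, 0, -4, 0, 0, 0, 0],
    [0, 0, -3, 0, 0, 0, 0],
    [0, 0, -2, 0, 0, 0, 0],
    [0, 0, -2, 0, 0, 0, 0],
    [0, 0, -1, 0, 0, 0, 0],
    [0, 0, -1, 0, 0, 0, 0],
    [0, 0, 0, 0, 0, 0, 0],
    [0, 0, 0, 0, 0, 0, 0],
    [0, 0, 0, 0, 0, 0, 0]
  ]
}}

```text
time_s: 17.75
tcp_pos: [0.3883, 0.3116, 0.0878]
eef_rot: [-0.0, 1.0, -0.009, 0.0]
contact_force: [-0.3, 0.1, -0.7]
opening: 0.154
finger_force: 59.2
```

>>> {"api": "jog_arm", "payload": {
  "moves": [
    [0, 0, -0.5, 0, 0, 0, 0],
    [0, 0, -0.5, 0, 0, 0, 0],
    [0, 0, -0.5, 0, 0, 0, 0],
    [0, 0, -0.5, 0, 0, 0, 0],
    [0, 0, -0.5, 0, 0, 0, 0],
    [0, 0, -0.5, 0, 0, 0, 0],
    [0, 0, 0, 0, 0, 0, 0],
    [0, 0, 0, 0, 0, 0, 0],
    [0, 0, 0, 0, 0, 0, 0],
    [0, 0, 0, 0, 0, 0, 0]
  ]
}}

```text
time_s: 18.75
tcp_pos: [0.3883, 0.3115, 0.0847]
eef_rot: [-0.0, 1.0, -0.009, 0.0]
contact_force: [0.2, 0.2, -0.3]
opening: 0.159
finger_force: 59.2
```

>>> {"api": "jog_arm", "payload": {
  "moves": [
    [0, 0, -0.5, 0, 0, 0, 0],
    [0, 0, -0.5, 0, 0, 0, 0],
    [0, 0, -0.5, 0, 0, 0, 0],
    [0, 0, -0.5, 0, 0, 0, 0],
    [0, 0, -0.5, 0, 0, 0, 0],
    [0, 0, -0.5, 0, 0, 0, 0],
    [0, 0, 0, 0, 0, 0, 0],
    [0, 0, 0, 0, 0, 0, 0],
    [0, 0, 0, 0, 0, 0, 0],
    [0, 0, 0, 0, 0, 0, 0]
  ]
}}

```text
time_s: 19.75
tcp_pos: [0.3883, 0.3116, 0.0845]
eef_rot: [-0.001, 1.0, -0.009, 0.001]
contact_force: [-3.0, -2.3, 23.4]
opening: 0.157
finger_force: 63.7
```

Run:
```python
from h import *
w=snap('wrist','w8');cv2.imwrite('pics/m9.png',w['color'])
hsv=cv2.cvtColor(w['color'],cv2.COLOR_BGR2HSV)
m=(hsv[...,1]<60)&(hsv[...,2]>110)
for r in range(140,210,5):
    c=np.flatnonzero(m[r,150:400])+150
    print(r,(c.min(),c.max()) if len(c) else '',w['color'][r,274])
```

```text
140  [ 54  86 136]
145  [ 55  87 136]
150  [ 55  87 136]
155  [ 54  86 134]
160  [ 54  86 135]
165 (np.int64(208), np.int64(343)) [142 155 158]
170 (np.int64(203), np.int64(348)) [140 154 156]
175 (np.int64(198), np.int64(353)) [143 155 158]
180 (np.int64(193), np.int64(358)) [142 155 157]
185 (np.int64(188), np.int64(362)) [142 155 158]
190 (np.int64(185), np.int64(366)) [107 123 134]
195  [ 89 151 221]
200  [ 97 164 232]
205  [ 97 164 231]
```

Firm contact at 23 N, and the rim no longer shows between the plate and the wall, so the square lid is seated. I'll release it and move to the round lid.

>>> {"api": "jog_arm", "payload": {
  "moves": [
    [0, 0, 2.5, 0, 0, 0, 0],
    [0, 0, 0, 0, 0, 0, 0.5],
    [0, 0, 0, 0, 0, 0, 0.5],
    [0, 0, 0, 0, 0, 0, 0.5],
    [0, 0, 0, 0, 0, 0, 0.5],
    [0, 0, 20, 0, 0, 0, 0.5],
    [0, 0, 40, 0, 0, 0, 0.5],
    [0, 0, 45, 0, 0, 0, 0.6],
    [10, -20, 40, 0, 0, 0, 0.6],
    [15, -45, 0, 0, 0, 0, 0.6]
  ]
}}

```text
time_s: 20.8
tcp_pos: [0.417, 0.2491, 0.2344]
eef_rot: [-0.003, 1.0, -0.007, 0.006]
contact_force: [1.7, -0.7, 0.8]
opening: 0.6
finger_force: 0.0
```

```bash
python3 g.py .502 -.062 .112 -.07 .5236;  python3 - <<'E'
from h import *
snap('wrist','w9');snap('top','t9')
E
```

```text
q [0.307  0.3314 1.7791 0.0019 1.0172 1.8902] tcp [0.417  0.2491 0.2344] F [ 1.7292 -0.6764  0.8071]
[[ 0.9998 -0.0134  0.0128]
 [-0.0134 -0.9999  0.0057]
 [ 0.0127 -0.0059 -0.9999]]
shift mm [  84.9865 -311.1442 -122.3694] rotvec [-0.027  -0.5103 -0.0569] toolz [ 0.4988 -0.035  -0.866 ]
```

>>> {"api": "jog_arm", "payload": {
  "moves": [
    [8, -32, 0, -0.003, -0.052, -0.006, 0.6],
    [8, -32, 0, -0.003, -0.052, -0.006, 0.6],
    [8, -32, 0, -0.003, -0.052, -0.006, 0.6],
    [8, -32, 0, -0.003, -0.052, -0.006, 0.6],
    [8, -32, 0, -0.003, -0.052, -0.006, 0.6],
    [8, -32, 0, -0.003, -0.052, -0.006, 0.6],
    [8, -32, 0, -0.003, -0.052, -0.006, 0.6],
    [8, -32, 0, -0.003, -0.052, -0.006, 0.6],
    [8, -32, 0, -0.003, -0.052, -0.006, 0.6],
    [8, -24, -10, -0.003, -0.045, -0.003, 0.6]
  ]
}}

```text
time_s: 21.9
tcp_pos: [0.4921, -0.0596, 0.2215]
eef_rot: [0.011, 0.968, -0.037, 0.25]
contact_force: [1.2, 0.3, -0.4]
opening: 0.601
finger_force: 0.0
```

```bash
python3 g.py .500 -.063 .1055 -.07 .5236
```

```text
q [-0.4572  0.2526  2.1281  0.5694  0.3361  0.6893] tcp [ 0.4921 -0.0596  0.2215] F [ 1.1747  0.265  -0.4063]
[[ 0.8728 -0.0765  0.4821]
 [-0.0659 -0.9971 -0.0391]
 [ 0.4837  0.0023 -0.8752]]
shift mm [   7.8704   -3.3651 -116.0011] rotvec [ 0.001  -0.0188  0.0066] toolz [ 0.4988 -0.035  -0.866 ]
```

>>> {"api": "jog_arm", "payload": {
  "moves": [
    [1, -1, -11, 0, -0.004, 0.001, 0.6],
    [1, -1, -11, 0, -0.004, 0.001, 0.6],
    [1, -1, -11, 0, -0.004, 0.001, 0.6],
    [1, 0, -11, 0, -0.004, 0.001, 0.6],
    [1, 0, -12, 0, -0.003, 0.002, 0.6],
    [1, 0, -12, 0, 0, 0, 0.6],
    [1, 0, -12, 0, 0, 0, 0.6],
    [1, 0, -12, 0, 0, 0, 0.6],
    [0, 0, -12, 0, 0, 0, 0.6],
    [0, 0, -12, 0, 0, 0, 0.6]
  ]
}}

```text
time_s: 22.9
tcp_pos: [0.4994, -0.0603, 0.1042]
eef_rot: [0.009, 0.966, -0.033, 0.257]
contact_force: [0.8, -0.0, 0.0]
opening: 0.599
finger_force: 0.0
```

```bash
python3 g.py .500 -.063 .1055 -.07 .5236
```

```text
q [-0.459   0.5703  2.2369  2.2362  0.2431 -1.0229] tcp [ 0.4994 -0.0603  0.1042] F [ 0.7826 -0.025   0.0196]
[[ 0.866  -0.0685  0.4954]
 [-0.0597 -0.9976 -0.0336]
 [ 0.4965 -0.0005 -0.868 ]]
shift mm [ 0.6178 -2.6668  1.3452] rotvec [-0.0007 -0.004  -0.0014] toolz [ 0.4988 -0.035  -0.866 ]
```

>>> {"api": "jog_arm", "payload": {
  "moves": [
    [5, -2, -8, 0, -0.004, 0, 0.6],
    [6, -1, -10, 0, 0, 0, 0.6],
    [6, -0.5, -10, 0, 0, 0, 0.6],
    [5, -0.5, -8, 0, 0, 0, 0.6],
    [2.5, -0.3, -4, 0, 0, 0, 0.6],
    [1.3, 0, -2, 0, 0, 0, 0.6],
    [0, 0, 0, 0, 0, 0, 0.6],
    [0, 0, 0, 0, 0, 0, 0],
    [0, 0, 0, 0, 0, 0, 0],
    [0, 0, 0, 0, 0, 0, 0]
  ]
}}

```text
time_s: 23.9
tcp_pos: [0.5252, -0.065, 0.0638]
eef_rot: [0.009, 0.965, -0.033, 0.26]
contact_force: [-0.5, -1.0, 2.1]
opening: 0.151
finger_force: 58.9
```

```bash
python3 g.py .5252 -.0646 .0622 -.07 .5236
```

```text
q [-0.4404  0.6882  2.1928  2.4683  0.2969 -1.2443] tcp [ 0.5252 -0.065   0.0638] F [-0.4584 -1.0042  2.131 ]
[[ 0.863  -0.0687  0.5006]
 [-0.0595 -0.9976 -0.0342]
 [ 0.5017 -0.0003 -0.865 ]]
shift mm [-0.0496  0.3915 -1.6241] rotvec [-0.0001  0.002  -0.0013] toolz [ 0.4988 -0.035  -0.866 ]
```

>>> {"api": "jog_arm", "payload": {
  "moves": [
    [-5, 0.4, 8.7, 0, 0, 0, 0],
    [-5, 0.4, 8.7, 0, 0, 0, 0],
    [-5, 0, 15, 0, 0, 0, 0],
    [-3, 3, 15, 0, 0.03, 0, 0],
    [-3, 3, 15, 0, 0.04, 0, 0],
    [0, 5, 15, 0, 0.05, 0, 0],
    [0, 5, 15, 0, 0.05, 0, 0],
    [0, 5, 15, 0, 0.05, 0, 0],
    [0, 5, 15, 0, 0.05, 0, 0],
    [0, 5, 15, 0, 0.05, 0, 0]
  ]
}}

```text
time_s: 24.9
tcp_pos: [0.5125, -0.0329, 0.1366]
eef_rot: [-0.023, 0.978, -0.025, 0.207]
contact_force: [-0.3, 0.4, -0.6]
opening: 0.149
finger_force: 58.6
```

```bash
python3 g.py .618 .286 .22 -.04 0
```

```text
q [-0.3949  0.4667  2.1085  0.793   0.267   0.4875] tcp [ 0.5125 -0.0329  0.1366] F [-0.2509  0.3832 -0.6149]
[[ 0.9131 -0.0387  0.4059]
 [-0.0577 -0.9977  0.0345]
 [ 0.4036 -0.0549 -0.9133]]
shift mm [105.519  318.8904  83.4187] rotvec [-0.0377  0.4178  0.0102] toolz [ 0.  0. -1.]
```

>>> {"api": "jog_arm", "payload": {
  "moves": [
    [5, 15, 22, -0.004, 0.05, 0.001, 0],
    [8, 25, 20, -0.004, 0.06, 0.001, 0],
    [11, 32, 20, -0.004, 0.06, 0.001, 0],
    [12, 35, 15, -0.005, 0.06, 0.001, 0],
    [12, 35, 5, -0.005, 0.06, 0.001, 0],
    [12, 35, 0, -0.005, 0.05, 0.001, 0],
    [12, 35, 0, -0.005, 0.04, 0.001, 0],
    [12, 35, 0, -0.005, 0.04, 0.001, 0],
    [12, 36, 0, 0, 0, 0.001, 0],
    [9, 36, 0, 0, 0, 0.001, 0]
  ]
}}

```text
time_s: 25.9
tcp_pos: [0.6133, 0.2684, 0.1939]
eef_rot: [-0.016, 0.999, -0.018, 0.034]
contact_force: [0.1, -0.5, -1.3]
opening: 0.151
finger_force: 58.6
```

```bash
python3 g.py .618 .286 .12 -.04 0
```

```text
q [0.24   0.5993 1.4112 0.0152 1.0571 1.839 ] tcp [0.6133 0.2684 0.1939] F [ 0.0957 -0.5241 -1.3102]
[[ 0.9971 -0.034   0.0687]
 [-0.0362 -0.9989  0.0305]
 [ 0.0676 -0.0329 -0.9972]]
shift mm [  4.7319  17.5663 -73.9257] rotvec [-0.0303  0.0689 -0.0048] toolz [ 0.  0. -1.]
```

>>> {"api": "jog_arm", "payload": {
  "moves": [
    [1, 6, -4, -0.01, 0.023, -0.002, 0],
    [2, 6, -8, -0.01, 0.023, -0.002, 0],
    [2, 6, -10, -0.01, 0.023, 0, 0],
    [0, 0, -15, 0, 0, 0, 0],
    [0, 0, -15, 0, 0, 0, 0],
    [0, 0, -15, 0, 0, 0, 0],
    [0, 0, -10, 0, 0, 0, 0],
    [0, 0, -5, 0, 0, 0, 0],
    [0, 0, 0, 0, 0, 0, 0],
    [0, 0, 0, 0, 0, 0, 0]
  ]
}}

```text
time_s: 26.9
tcp_pos: [0.6186, 0.2852, 0.1129]
eef_rot: [-0.001, 1.0, -0.02, 0.001]
contact_force: [0.6, 0.4, -0.7]
opening: 0.154
finger_force: 58.7
```

```bash
python3 g.py .618 .286 .085 -.04 0;  python3 - <<'E'
from h import *
w=snap('wrist','w10')
cv2.imwrite('pics/m10.png',cv2.resize(w['color'][90:400,130:430],(600,620))[:600])
hsv=cv2.cvtColor(w['color'],cv2.COLOR_BGR2HSV)
m=(hsv[...,1]<60)&(hsv[...,2]>110)
for r in range(100,230,5):
    c=np.flatnonzero(m[r,150:400])+150
    if len(c): print(r,c.min(),c.max(),w['color'][r,274],plane(w,[(c.min(),r),(c.max()+1,r)],.078)[:,:2].round(4).tolist())
E
```

```text
q [0.268  0.7367 1.3773 0.0006 1.0255 1.8776] tcp [0.6186 0.2852 0.1129] F [ 0.6342  0.4299 -0.7092]
[[ 0.9992 -0.0391  0.0019]
 [-0.0391 -0.9992  0.0011]
 [ 0.0019 -0.0012 -1.    ]]
shift mm [ -0.6001   0.8373 -27.9155] rotvec [-0.0011  0.0019 -0.0009] toolz [ 0.  0. -1.]
100 150 399 [224 230 230] [[0.6961, 0.3421], [0.6914, 0.2244]]
105 150 399 [228 233 233] [[0.6938, 0.3425], [0.6891, 0.2242]]
110 391 399 [27 40 60] [[0.687, 0.2283], [0.6868, 0.2241]]
155 258 290 [137 148 152] [[0.6681, 0.2927], [0.6675, 0.2764]]
160 246 302 [136 147 150] [[0.6659, 0.2987], [0.6648, 0.2705]]
165 238 310 [136 148 151] [[0.6636, 0.3029], [0.6621, 0.2666]]
170 233 316 [135 147 149] [[0.6611, 0.3055], [0.6595, 0.2636]]
175 229 320 [245 245 244] [[0.6587, 0.3077], [0.6569, 0.2616]]
180 225 323 [204 218 221] [[0.6562, 0.31], [0.6542, 0.2601]]
185 222 326 [213 224 227] [[0.6537, 0.3117], [0.6516, 0.2586]]
190 219 329 [ 67 109 160] [[0.6511, 0.3134], [0.6489, 0.2571]]
195 216 332 [ 81 137 206] [[0.6486, 0.3152], [0.6462, 0.2555]]
200 212 335 [ 77 130 195] [[0.646, 0.3175], [0.6435, 0.254]]
205 209 338 [ 81 137 204] [[0.6434, 0.3193], [0.6408, 0.2524]]
210 207 341 [ 86 145 215] [[0.6408, 0.3206], [0.638, 0.2508]]
215 204 210 [ 87 148 218] [[0.6381, 0.3224], [0.638, 0.3188]]
220 202 206 [ 83 142 211] [[0.6354, 0.3237], [0.6353, 0.3211]]
225 200 202 [ 85 143 213] [[0.6327, 0.325], [0.6326, 0.3235]]
```

View pics/m10.png

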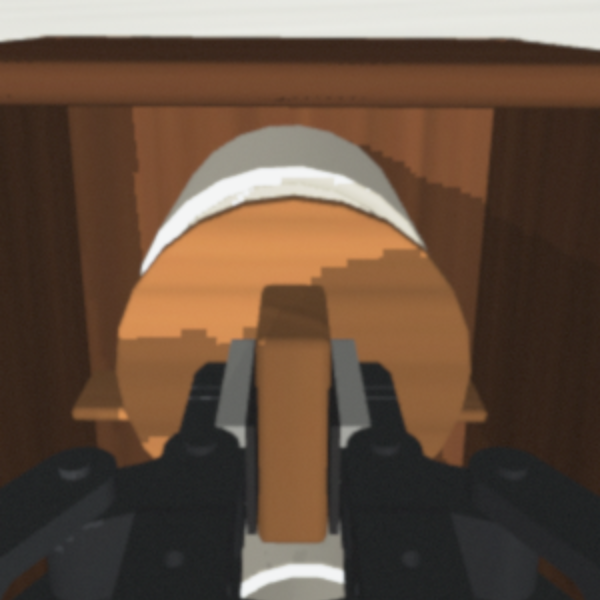

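The plate covers the canister mouth, and the white rim shows as an even crescent on the far side only, as the view angle should give. Its apex is at full-frame (276,174). The lid plate spans cols 188–365, with its far edge at row 189.

Run:
```python
from h import *
from bench import eyes
d=eyes.get_image('wrist');H=d['hand_eye'];w=load('w10')
c=lambda x,y:(130+x/2,90+y/2)
for z in(0,.002,.004,.006):
    p=plane(d,[c(117,355),c(470,355),c(293,198)],z,H);print(z,'width',p[1,1]-p[0,1],'cy',p[:2,1].mean(),'cx',p[2,0]-.041)
for z in(-.024,-.027,-.030):
    p=plane(d,[c(258,342),c(328,342),c(293,342),c(293,541)],z,H);print(z,'hw',p[1,1]-p[0,1],'x',p[2:,0],p[2:,0].mean())
print(plane(w,[c(292,168),c(142,270),c(425,247)],.078))
```

```text
0 width 0.07712675140390855 cy -0.00019720373035801014 cx -0.00015130621116028753
0.002 width 0.07821394900173137 cy -0.00019326641614754794 cx -0.0006650516686624863
0.004 width 0.07930114659955419 cy -0.00018932910193708574 cx -0.0011787971261646782
0.006 width 0.08038834419737702 cy -0.000185391787726627 cx -0.001692542583666877
-0.024 hw 0.012630748663523192 x [ 0.0202 -0.0233] -0.001513951960144068
-0.027 hw 0.012309305823537123 x [ 0.0217 -0.0207] 0.0004916561036767304
-0.03 hw 0.011987862983551058 x [ 0.0231 -0.0181] 0.0024972641674975357
[[0.6583 0.2842 0.078 ]
 [0.6327 0.3245 0.078 ]
 [0.6361 0.2505 0.078 ]]
```

>>> {"api": "jog_arm", "payload": {
  "moves": [
    [0, 0.6, -5, 0, -0.001, 0, 0],
    [0, 0.6, -5, 0, -0.001, 0, 0],
    [0, 0, -5, 0, 0, 0, 0],
    [0, 0, -3, 0, 0, 0, 0],
    [0, 0, -2, 0, 0, 0, 0],
    [0, 0, -2, 0, 0, 0, 0],
    [0, 0, -1, 0, 0, 0, 0],
    [0, 0, -1, 0, 0, 0, 0],
    [0, 0, -0.5, 0, 0, 0, 0],
    [0, 0, 0, 0, 0, 0, 0]
  ]
}}

```text
time_s: 28.0
tcp_pos: [0.6183, 0.2863, 0.0886]
eef_rot: [-0.001, 1.0, -0.02, 0.002]
contact_force: [-1.0, -0.6, 3.5]
opening: 0.157
finger_force: 59.2
```

>>> {"api": "jog_arm", "payload": {
  "moves": [
    [0, 0, -0.5, 0, 0, 0, 0],
    [0, 0, -0.5, 0, 0, 0, 0],
    [0, 0, -0.5, 0, 0, 0, 0],
    [0, 0, -0.5, 0, 0, 0, 0],
    [0, 0, -0.5, 0, 0, 0, 0],
    [0, 0, -0.5, 0, 0, 0, 0],
    [0, 0, -0.5, 0, 0, 0, 0],
    [0, 0, 0, 0, 0, 0, 0],
    [0, 0, 0, 0, 0, 0, 0],
    [0, 0, 0, 0, 0, 0, 0]
  ]
}}

```text
time_s: 29.0
tcp_pos: [0.6183, 0.2864, 0.0885]
eef_rot: [-0.0, 1.0, -0.019, 0.002]
contact_force: [-6.8, -2.6, 17.9]
opening: 0.155
finger_force: 61.5
```

Run:
```python
from h import *
w=snap('wrist','w11')
for r in range(150,205,4): print(r,w['color'][r,276],w['color'][r,240],w['color'][r,312])
```

```text
150 [40 61 93] [40 61 91] [41 60 93]
154 [ 51  78 124] [ 53  81 126] [ 53  81 128]
158 [ 94 111 135] [ 50  81 128] [ 54  83 131]
162 [138 148 151] [ 53  81 129] [ 54  83 130]
166 [137 147 151] [ 52  81 127] [ 51  80 128]
170 [136 147 151] [130 143 151] [122 133 138]
174 [136 148 151] [139 151 154] [129 139 143]
178 [136 148 150] [140 151 155] [129 140 143]
182 [137 149 151] [141 153 156] [129 140 142]
186 [242 241 240] [141 154 157] [130 141 143]
190 [ 68 112 165] [164 175 176] [141 153 156]
194 [ 83 138 209] [239 238 237] [222 224 225]
198 [ 80 135 199] [ 67 113 170] [ 70 115 172]
202 [ 79 134 199] [ 78 133 199] [ 79 132 199]
```

The numbers say it is seated: contact came at z=.0886 against .0894 predicted, and a lid perched on the rim would sit 8 mm higher. The rim sliver of about 4 px fits an offset of about 1.5 mm. I'll release and go for the small lid.

>>> {"api": "jog_arm", "payload": {
  "moves": [
    [0, 0, 2, 0, 0, 0, 0],
    [0, 0, 0, 0, 0, 0, 0.5],
    [0, 0, 0, 0, 0, 0, 0.5],
    [0, 0, 0, 0, 0, 0, 0.5],
    [0, 0, 0, 0, 0, 0, 0.5],
    [0, 0, 20, 0, 0, 0, 0.5],
    [0, 0, 40, 0, 0, 0, 0.5],
    [0, 0, 45, 0, 0, 0, 0.6],
    [-10, -25, 35, 0, 0, 0, 0.6],
    [-15, -45, 0, 0, 0, 0.06, 0.6]
  ]
}}

```text
time_s: 30.05
tcp_pos: [0.5976, 0.2188, 0.2325]
eef_rot: [-0.002, 1.0, 0.013, 0.009]
contact_force: [1.8, -0.4, 0.3]
opening: 0.6
finger_force: 0.0
```

```bash
python3 g.py .4445 -.253 .16 1.154 0;  python3 - <<'E'
from h import *
w=snap('wrist','w12');t=snap('top','t12')
for d in(t,):
    hsv=cv2.cvtColor(d['color'],cv2.COLOR_BGR2HSV);m=np.zeros(hsv.shape[:2],bool);m[170:320,125:185]=1
    m&=(cv2.inRange(hsv,(4,110,75),(20,255,255))>0)
    for c in blobs(m,60): e=cv2.minAreaRect(c);print(e,plane(d,[e[0]],.084)[0])
E
```

```text
q [0.175  0.5346 1.4154 0.0014 1.1736 1.7188] tcp [0.5976 0.2188 0.2325] F [ 1.8244 -0.3512  0.3357]
[[ 0.9995  0.0265  0.0174]
 [ 0.0264 -0.9996  0.0044]
 [ 0.0176 -0.0039 -0.9998]]
shift mm [-153.087  -471.7546  -72.5019] rotvec [-0.0137  0.0131  1.1275] toolz [ 0.  0. -1.]
((159.0, 295.5), (19.0, 12.0), 90.0) [0.3732 0.2876 0.084 ]
((176.5, 224.5), (15.0, 21.0), 0.0) [0.5452 0.2456 0.084 ]
((175.70889282226562, 274.2174987792969), (12.399890899658203, 45.09272384643555), 2.7927021980285645) [0.4239 0.247  0.084 ]
```

>>> {"api": "jog_arm", "payload": {
  "moves": [
    [-15, -45, 0, -0.001, 0.001, 0.11, 0.6],
    [-15, -45, 0, -0.001, 0.001, 0.11, 0.6],
    [-15, -45, 0, -0.001, 0.001, 0.11, 0.6],
    [-15, -45, 0, -0.001, 0.001, 0.11, 0.6],
    [-15, -45, 0, -0.001, 0.001, 0.11, 0.6],
    [-15, -45, 0, -0.001, 0.001, 0.11, 0.6],
    [-15, -45, 0, -0.001, 0.001, 0.11, 0.6],
    [-15, -45, 0, -0.001, 0.001, 0.11, 0.6],
    [-15, -45, 0, -0.001, 0.001, 0.11, 0.6],
    [-15, -45, 0, -0.001, 0.001, 0.11, 0.6]
  ]
}}

```text
time_s: 31.15
tcp_pos: [0.4427, -0.2352, 0.226]
eef_rot: [0.003, 0.846, 0.533, -0.004]
contact_force: [1.4, -0.7, -0.7]
opening: 0.602
finger_force: 0.0
```

```bash
python3 g.py .4445 -.253 .10 1.154 0
```

```text
q [-0.7061  0.3685  1.7452 -0.0107  1.0239 -0.2549] tcp [ 0.4427 -0.2352  0.226 ] F [ 1.4346 -0.7347 -0.7389]
[[ 0.4311  0.9023 -0.0028]
 [ 0.9022 -0.4311 -0.0095]
 [-0.0098  0.0015 -1.    ]]
shift mm [   1.844   -17.8275 -125.9918] rotvec [ 0.0096 -0.0027  0.0289] toolz [ 0.  0. -1.]
```

>>> {"api": "jog_arm", "payload": {
  "moves": [
    [1, -6, -15, 0.003, -0.001, 0.01, 0.6],
    [1, -6, -15, 0.003, -0.001, 0.01, 0.6],
    [0, -6, -20, 0.003, -0.001, 0.009, 0.6],
    [0, 0, -25, 0, 0, 0, 0.6],
    [0, 0, -25, 0, 0, 0, 0.6],
    [0, 0, -20, 0, 0, 0, 0.6],
    [0, 0, -16, 0, 0, 0, 0.6],
    [0, 0, 0, 0, 0, 0, 0.6],
    [0, 0, 0, 0, 0, 0, 0.6],
    [0, 0, 0, 0, 0, 0, 0.6]
  ]
}}

```text
time_s: 32.15
tcp_pos: [0.4458, -0.252, 0.091]
eef_rot: [0.001, 0.839, 0.544, 0.0]
contact_force: [0.1, 0.2, -0.2]
opening: 0.599
finger_force: 0.0
```

```bash
python3 g.py .4445 -.253 .02 1.154 0
python3 - <<'E'
from h import *
from bench import eyes
w=snap('wrist','w13');H=eyes.get_image('wrist')['hand_eye']
hsv=cv2.cvtColor(w['color'],cv2.COLOR_BGR2HSV);m=cv2.inRange(hsv,(3,100,30),(20,255,255))>0
for c in blobs(m,400)[:4]:
    x,y,a,b=cv2.boundingRect(c);print('blob',(x,y,a,b),cv2.contourArea(c))
    print(' plate plane z.014 far edge/sides',plane(w,[(x+a/2,y),(x,y+b*.4),(x+a,y+b*.4)],.014)[:,:2].round(4).tolist())
hs=[w['color'][r,200:350:6].sum(1).tolist() for r in(230,250,270,290)];print(hs)
E
```

```text
q [-0.7327  0.5993  1.8357 -0.0008  0.7041 -0.3112] tcp [ 0.4458 -0.252   0.091 ] F [ 0.1253  0.2309 -0.1678]
[[ 0.4085  0.9128  0.0016]
 [ 0.9128 -0.4085 -0.0021]
 [-0.0013  0.0023 -1.    ]]
shift mm [ -1.3189  -0.9931 -71.0439] rotvec [0.0021 0.0016 0.004 ] toolz [ 0.  0. -1.]
blob (448, 42, 112, 181) 15946.5
 plate plane z.014 far edge/sides [[0.6052, -0.2073], [0.5658, -0.2325], [0.6263, -0.2596]]
blob (228, 174, 94, 99) 6578.0
 plate plane z.014 far edge/sides [[0.4579, -0.2234], [0.4198, -0.2346], [0.4748, -0.2593]]
blob (81, 0, 90, 103) 3578.0
 plate plane z.014 far edge/sides [[0.4238, -0.1034], [0.3903, -0.1106], [0.4359, -0.1311]]
[[357, 358, 358, 353, 361, 218, 212, 211, 214, 219, 209, 300, 307, 276, 294, 216, 213, 259, 305, 287, 307, 438, 486, 520, 513], [361, 356, 353, 355, 361, 346, 364, 250, 225, 230, 226, 216, 220, 224, 206, 223, 231, 223, 300, 357, 357, 364, 354, 355, 360], [214, 212, 57, 354, 355, 361, 364, 354, 361, 357, 355, 219, 215, 225, 206, 362, 357, 352, 364, 352, 349, 355, 352, 62, 171], [142, 54, 51, 421, 540, 362, 362, 359, 368, 359, 363, 359, 360, 359, 354, 349, 349, 360, 362, 350, 357, 352, 358, 66, 55]]
```

>>> {"api": "jog_arm", "payload": {
  "moves": [
    [0, 0, -20, 0.001, 0.001, 0, 0.6],
    [0, 0, -20, 0.001, 0.001, 0, 0.6],
    [0, 0, -20, 0, 0, 0, 0.6],
    [0, 0, -8, 0, 0, 0, 0.6],
    [0, 0, -4, 0, 0, 0, 0.6],
    [0, 0, 0, 0, 0, 0, 0.3],
    [0, 0, 0, 0, 0, 0, 0],
    [0, 0, 0, 0, 0, 0, 0],
    [0, 0, 0, 0, 0, 0, 0],
    [0, 0, 0, 0, 0, 0, 0]
  ]
}}

```text
time_s: 33.25
tcp_pos: [0.4457, -0.2521, 0.0193]
eef_rot: [0.0, 0.839, 0.544, -0.0]
contact_force: [-0.3, -1.0, 6.0]
opening: 0.149
finger_force: 59.3
```

>>> {"api": "jog_arm", "payload": {
  "moves": [
    [0, 0, 5, 0, 0, 0, 0],
    [0, 0, 15, 0, 0, 0, 0],
    [0, 0, 30, 0, 0, 0, 0],
    [0, 0, 45, 0, 0, 0, 0],
    [0, 10, 45, 0, 0, 0, 0],
    [0, 20, 40, 0, 0, -0.1, 0],
    [6, 45, 10, 0, 0, -0.11, 0],
    [6, 45, 0, 0, 0, -0.11, 0],
    [6, 45, 0, 0, 0, -0.11, 0],
    [6, 45, 0, 0, 0, -0.11, 0]
  ]
}}

```text
time_s: 34.25
tcp_pos: [0.4686, -0.0399, 0.2088]
eef_rot: [-0.001, 0.955, 0.298, -0.0]
contact_force: [1.3, 0.4, -1.1]
opening: 0.15
finger_force: 58.6
```

```bash
python3 g.py .5055 .285 .2 0 0
```

```text
q [-0.324   0.3549  1.8343  0.0015  0.9537  0.6412] tcp [ 0.4686 -0.0399  0.2088] F [ 1.2583  0.3908 -1.0885]
[[ 0.8227  0.5685 -0.0009]
 [ 0.5685 -0.8226  0.0016]
 [ 0.0002 -0.0018 -1.    ]]
shift mm [ 36.8746 324.8786  -8.7831] rotvec [-0.0018 -0.0004 -0.6047] toolz [ 0.  0. -1.]
```

>>> {"api": "jog_arm", "payload": {
  "moves": [
    [5, 42, 0, 0, 0, -0.08, 0],
    [5, 42, 0, 0, 0, -0.08, 0],
    [5, 42, 0, 0, 0, -0.08, 0],
    [5, 42, 0, 0, 0, -0.08, 0],
    [5, 42, 0, 0, 0, -0.08, 0],
    [5, 42, 0, 0, 0, -0.08, 0],
    [5, 42, -10, 0, 0, -0.08, 0],
    [2, 32, -20, 0, 0, -0.045, 0],
    [0, 0, -20, 0, 0, 0, 0],
    [0, 0, -20, 0, 0, 0, 0]
  ]
}}

```text
time_s: 35.25
tcp_pos: [0.5053, 0.2856, 0.1375]
eef_rot: [-0.001, 1.0, 0.004, -0.0]
contact_force: [-0.0, -0.3, -0.9]
opening: 0.151
finger_force: 58.7
```

>>> {"api": "jog_arm", "payload": {
  "moves": [
    [0, 0, -10, 0, 0, 0, 0],
    [0, 0, -5, 0, 0, 0, 0],
    [0, 0, -3, 0, 0, 0, 0],
    [0, 0, 0, 0, 0, 0, 0],
    [0, 0, 0, 0, 0, 0, 0],
    [0, 0, 0, 0, 0, 0, 0],
    [0, 0, 0, 0, 0, 0, 0],
    [0, 0, 0, 0, 0, 0, 0],
    [0, 0, 0, 0, 0, 0, 0],
    [0, 0, 0, 0, 0, 0, 0]
  ]
}}

```text
time_s: 36.25
tcp_pos: [0.5062, 0.2844, 0.1205]
eef_rot: [-0.001, 1.0, 0.003, 0.0]
contact_force: [0.2, -0.3, -0.9]
opening: 0.155
finger_force: 58.7
```

```bash
python3 g.py .5055 .285 .089 0 0
python3 - <<'E'
from h import *
w=snap('wrist','w14')
hsv=cv2.cvtColor(w['color'],cv2.COLOR_BGR2HSV);m=(hsv[...,1]<60)&(hsv[...,2]>110)
for r in range(120,260,5):
    c=np.flatnonzero(m[r,200:350])+200
    if len(c): print(r,c.min(),c.max(),w['color'][r,276],plane(w,[(c.min(),r),(c.max()+1,r),(276,r)],.078)[:,:2].round(4).tolist())
E
```

```text
q [0.3187 0.6158 1.6437 0.0022 0.8814 1.883 ] tcp [0.5062 0.2844 0.1205] F [ 0.2087 -0.3239 -0.8831]
[[ 1.      0.005   0.0002]
 [ 0.005  -1.      0.0018]
 [ 0.0002 -0.0018 -1.    ]]
shift mm [ -0.6573   0.6071 -31.4742] rotvec [-0.0018  0.0002 -0.005 ] toolz [ 0.  0. -1.]
165 269 273 [109 123 143] [[0.5489, 0.2888], [0.5489, 0.2862], [0.5489, 0.2852]]
170 255 295 [138 149 153] [[0.5463, 0.2961], [0.5464, 0.2748], [0.5463, 0.2852]]
175 247 301 [138 150 152] [[0.5436, 0.3003], [0.5437, 0.2716], [0.5437, 0.2852]]
180 242 307 [138 150 153] [[0.5409, 0.303], [0.5411, 0.2684], [0.541, 0.2852]]
185 239 310 [137 150 152] [[0.5382, 0.3047], [0.5384, 0.2667], [0.5383, 0.2851]]
190 236 313 [241 241 240] [[0.5355, 0.3063], [0.5357, 0.265], [0.5356, 0.2851]]
195 234 315 [237 238 238] [[0.5327, 0.3075], [0.5329, 0.2639], [0.5328, 0.2851]]
200 232 317 [215 227 229] [[0.5299, 0.3086], [0.5302, 0.2627], [0.5301, 0.2851]]
205 230 319 [213 224 228] [[0.5271, 0.3098], [0.5274, 0.2615], [0.5273, 0.2851]]
210 227 321 [ 67 112 166] [[0.5243, 0.3115], [0.5246, 0.2603], [0.5245, 0.2851]]
215 225 323 [ 85 143 213] [[0.5215, 0.3127], [0.5217, 0.2591], [0.5216, 0.2851]]
220 223 325 [ 80 133 201] [[0.5186, 0.3139], [0.5189, 0.2579], [0.5187, 0.2851]]
225 221 326 [ 88 144 214] [[0.5157, 0.3151], [0.516, 0.2572], [0.5159, 0.285]]
230 219 225 [ 55  91 137] [[0.5128, 0.3163], [0.5128, 0.3125], [0.5129, 0.285]]
235 219 220 [41 65 95] [[0.5098, 0.3164], [0.5098, 0.3153], [0.51, 0.285]]
```

>>> {"api": "jog_arm", "payload": {
  "moves": [
    [0, 0.8, -5, -0.002, 0, 0, 0],
    [0, 0.8, -5, 0, 0, 0, 0],
    [0, 0, -5, 0, 0, 0, 0],
    [0, 0, -5, 0, 0, 0, 0],
    [0, 0, -3, 0, 0, 0, 0],
    [0, 0, -2, 0, 0, 0, 0],
    [0, 0, -2, 0, 0, 0, 0],
    [0, 0, -2, 0, 0, 0, 0],
    [0, 0, -1, 0, 0, 0, 0],
    [0, 0, 0, 0, 0, 0, 0]
  ]
}}

```text
time_s: 37.3
tcp_pos: [0.5061, 0.2859, 0.0904]
eef_rot: [0.0, 1.0, 0.002, 0.0]
contact_force: [0.6, -0.2, -0.7]
opening: 0.151
finger_force: 58.7
```

>>> {"api": "jog_arm", "payload": {
  "moves": [
    [0, 0, -0.5, 0, 0, 0, 0],
    [0, 0, -0.5, 0, 0, 0, 0],
    [0, 0, -0.5, 0, 0, 0, 0],
    [0, 0, -0.5, 0, 0, 0, 0],
    [0, 0, -0.5, 0, 0, 0, 0],
    [0, 0, -0.5, 0, 0, 0, 0],
    [0, 0, -0.5, 0, 0, 0, 0],
    [0, 0, 0, 0, 0, 0, 0],
    [0, 0, 0, 0, 0, 0, 0],
    [0, 0, 0, 0, 0, 0, 0]
  ]
}}

```text
time_s: 38.3
tcp_pos: [0.5063, 0.286, 0.0893]
eef_rot: [0.0, 1.0, 0.003, 0.001]
contact_force: [-4.2, -2.1, 14.1]
opening: 0.152
finger_force: 61.0
```

Run:
```python
from h import *
w=snap('wrist','w15')
for r in range(170,222,4): print(r,w['color'][r,276],w['color'][r,255],w['color'][r,297])
```

```text
170 [ 53  83 133] [ 55  83 131] [ 52  80 126]
174 [ 84 107 140] [ 53  82 129] [ 50  79 125]
178 [142 154 156] [ 76  99 137] [ 61  81 115]
182 [143 155 158] [145 157 160] [135 146 149]
186 [142 153 157] [144 157 161] [137 148 151]
190 [142 153 157] [146 158 161] [136 147 150]
194 [142 155 157] [144 158 161] [134 145 149]
198 [143 156 158] [145 158 160] [135 146 150]
202 [142 154 157] [147 158 161] [137 149 152]
206 [129 143 151] [146 157 161] [136 147 151]
210 [ 69 115 171] [ 85 100 118] [103 119 134]
214 [ 88 146 218] [ 82 135 202] [ 81 136 203]
218 [ 84 141 211] [ 83 140 210] [ 83 140 210]
```

>>> {"api": "jog_arm", "payload": {
  "moves": [
    [0, 0, 2, 0, 0, 0, 0],
    [0, 0, 0, 0, 0, 0, 0.5],
    [0, 0, 0, 0, 0, 0, 0.5],
    [0, 0, 0, 0, 0, 0, 0.5],
    [0, 0, 0, 0, 0, 0, 0.5],
    [0, 0, 20, 0, 0, 0, 0.5],
    [0, 0, 45, 0, 0, 0, 0.5],
    [0, 0, 48, 0, 0, 0, 0.5],
    [0, -5, 48, 0, 0, 0, 0.5],
    [0, -10, 48, 0, 0, 0, 0.5]
  ]
}}

```text
time_s: 39.35
tcp_pos: [0.5057, 0.2712, 0.2996]
eef_rot: [0.0, 1.0, 0.003, -0.0]
contact_force: [0.9, 0.5, -0.3]
opening: 0.499
finger_force: 0.0
```

>>> {"api": "jog_arm", "payload": {
  "moves": [
    [0, -20, 30, 0, 0, 0, 0.5],
    [0, 0, 30, 0, 0, 0, 0.5],
    [0, 0, 0, 0, 0, 0, 0.5],
    [0, 0, 0, 0, 0, 0, 0.5],
    [0, 0, 0, 0, 0, 0, 0.5],
    [0, 0, 0, 0, 0, 0, 0.5],
    [0, 0, 0, 0, 0, 0, 0.5],
    [0, 0, 0, 0, 0, 0, 0.5],
    [0, 0, 0, 0, 0, 0, 0.5],
    [0, 0, 0, 0, 0, 0, 0.5]
  ]
}}

```text
time_s: 40.35
tcp_pos: [0.5061, 0.251, 0.3577]
eef_rot: [0.0, 1.0, 0.003, -0.0]
contact_force: [0.1, 0.2, -0.5]
opening: 0.5
finger_force: 0.0
```

```bash
python3 g.py
python3 - <<'E'
from h import *
w=snap('wrist','w16')
o=w['world_from_camera'];hsv=cv2.cvtColor(w['color'],cv2.COLOR_BGR2HSV)
K=w['mtx']
def pr(p):
    c=np.linalg.inv(o)@np.append(p,1);return K[0,0]*c[0]/-c[2]+K[0,2],-K[1,1]*c[1]/-c[2]+K[1,2]
lid=cv2.inRange(hsv,(5,130,150),(20,255,255))>0
wh=(hsv[...,1]<70)&(hsv[...,2]>120)
for n,p in(('big',(.6173,.2865,.084)),('small',(.506,.286,.084)),('square',(.387,.3115,.084))):
    u,v=map(int,pr(np.array(p)));print(n,(u,v),w['color'][v,u])
    s=np.zeros(lid.shape,bool);s[max(0,v-55):v+55,max(0,u-55):u+55]=1
    for nm,m in(('wood',lid&s),('white',wh&s)):
        for c in blobs(m,80)[:2]:
            x,y,a,b=cv2.boundingRect(c);print('  ',nm,(x,y,a,b),cv2.contourArea(c),plane(w,[(x,y+b/2),(x+a,y+b/2),(x+a/2,y),(x+a/2,y+b)],.084)[:,:2].round(4).tolist())
E
```

```text
q [ 0.2627  0.3229  1.4141 -0.0002  1.4048  1.8285] tcp [0.5061 0.251  0.3577] F [ 0.1467  0.2186 -0.5477]
[[ 1.      0.005  -0.0002]
 [ 0.005  -1.     -0.0003]
 [-0.0002  0.0003 -1.    ]]
big (243, 61) [ 86 145 215]
   wood (206, 21, 76, 81) 4720.5 [[0.6175, 0.3271], [0.6178, 0.2455], [0.6568, 0.2854], [0.576, 0.2872]]
   wood (194, 108, 104, 8) 292.0 [[0.565, 0.3434], [0.5655, 0.2271], [0.5695, 0.2852], [0.5609, 0.2853]]
small (246, 164) [ 85 144 216]
   wood (220, 138, 53, 52) 2067.0 [[0.5064, 0.3168], [0.5067, 0.2549], [0.5365, 0.2853], [0.4752, 0.2865]]
   wood (194, 109, 107, 8) 296.0 [[0.5639, 0.3435], [0.5644, 0.2237], [0.5685, 0.2835], [0.5598, 0.2837]]
   white (201, 209, 61, 10) 488.0 [[0.4448, 0.3426], [0.4451, 0.2682], [0.4514, 0.3052], [0.4385, 0.3056]]
   white (233, 132, 40, 26) 195.5 [[0.5285, 0.3009], [0.5287, 0.255], [0.5433, 0.2778], [0.5136, 0.2782]]
square (228, 257) [ 84 143 212]
   wood (195, 226, 64, 59) 2902.5 [[0.3894, 0.3535], [0.3897, 0.2724], [0.4293, 0.3115], [0.3476, 0.3145]]
   white (197, 209, 65, 58) 957.0 [[0.4133, 0.3494], [0.4136, 0.2685], [0.4513, 0.3076], [0.3735, 0.3103]]
```

At plate height z=.084 the measured plate widths are 81.6, 61.9 and 81.1 mm, against 82, 62 and 80. All three lids are seated and centred on their canisters.

```bash
python3 -c "
from bench import manip;print(manip.finish_job())"
```

```text
the job is handed in; nothing more can be done
None
```

I handed the job in at about 40 s of robot time: the case lid opened onto its stop and all three lids seated on their canisters, with the odd lid and the bench things never deliberately touched. The hand-in gave no verdict, and I did not re-check the open case lid or the bench things at the end.

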